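Dose one sample vial from the hand carousel into the wax tray

TASK

Set the loaded hand carousel into its square cradle so that it sits fully home, and turn its wheel by the black bar on top until the amber vial stands in the middle of the open mouth between the red edges. Then take the carousel by its bow handle, tip the amber vial out through the mouth from just above the wax tray so that it stays in the tray, and stand the carousel, with both white vials still in it, upright again on the bench or in the cradle. Do not touch any vial, do not let the amber one fall far, and leave the roll of tape where it is.

Things in the scene. Friction and masses are not known exactly. Their poses are not given: they have to be found in the camera images.
- carousel_mid (a point): centre of the loose carousel (0.27 to 0.36 kg with vials), 29 mm above its underside. White square base 136 x 136 x 8 mm; on it a round wall, outer radius 66, top 50 mm above the underside. The wall's one mouth, 56 mm wide, red edges, is in the middle of the -x side; a red sill crosses its foot, 5 mm above the 8 mm high floor. Bow handle on the +x side; z up.
- handle_grip (a point): middle of the bow handle's cross bar, 114 mm from the carousel's axis on its +x side, 52 mm above the underside. Bar 96 mm long (along y, 80 mm free between its arms), 18 mm thick (along x), 24 mm high; 37 mm free between bar and base. Axes as the carousel's.
- knob_grip (a point): middle of the wheel's black grip bar on the carousel's axis, 94 mm above the underside. Bar 44 mm long (along its own x), 16 mm thick (its y), 36 mm high. It turns with the blue wheel: six pockets between upright vanes (outer radius 60 mm, top 48 mm above the underside); hub radius 18 mm. The carousel can be lifted by it.
- wheel (a joint): angle of the wheel in the housing, anticlockwise from above; 0: grip bar along the carousel's x. Pocket middles lie at every 60 degrees of the wheel from its own x. It drags with about 0.05 N m and stays where it is left; turns both ways within 6.5 rad of 0. Turned while the carousel stands loose on the bench, the housing tends to turn along.
- vial_mid (a point): centre of the amber sample vial (amber glass, white cap, 28 mm diameter, 60 mm tall, 30 g). It stands on the carousel's floor in one of the wheel's six pockets (which one differs), 41 mm from the axis, about 4 mm loose to either side; the vanes push it round; it slides easily (friction about 0.25) on the smooth plastic. z along the vial.
- cradle_seat (a point): centre of the upper face of the fixed cradle's plate, 8 mm above the bench, where the middle of the carousel's underside rests when home. Plate 168 x 168 mm with four round black rails, 142 mm clear between opposite rails, rail tops 8 mm above the seat: 3 mm play each side of the carousel's base. x and y along its sides.
- wax_tray: dissecting tray lined with brown wax, fixed; 272 mm along its x, 406 along its y, 32 high; origin at the centre of its underside. The wax lies 23 mm above the bench, so the rim stands 9 mm over it. Over the back of the bench hang glass shelves with a rail along their front, 760 mm ahead of the robot's axis, 250 to 300 mm up: keep the wrist clear.
- carousel: the same carousel; origin at the centre of its underside. Tipped mouth down by some 35 degrees or more, the vial at the mouth topples out over the sill; the wall holds the others.
- vial: the same vial; origin at the centre of its foot.
- blank_1_mid (a point): centre of a white vial with a grey cap, 28 mm diameter, 60 mm tall, 30 g, in another pocket; it stays in the carousel, held by the wall when tipped.
- blank_2_mid (a point): centre of a white vial with a grey cap, 28 mm diameter, 60 mm tall, 30 g, in another pocket; it stays in the carousel, held by the wall when tipped.
- blank_1: the same white vial; origin at the centre of its foot.
- blank_2: the same white vial; origin at the centre of its foot.
- tape_roll: roll of brown tape lying flat, 96 mm wide, 48 mm high, loose, behind and left of the cradle: bystander; origin at the centre of its underside.
Things that resemble listed ones, but are neither listed nor needed, are in the scene too. What is shaped like the carousel but brown is not meant.

How it is judged:
On the way, in this order (a step that is already met when the one before it is completed fails the run):
1. the carousel sits home and upright in the cradle with the vial inside (distance between carousel and cradle_seat below 0.007 m and angle between carousel's own z axis and vertical below 0.05 rad and horizontal distance between vial and carousel below 0.055 m), for 0.2 s.
2. in the cradle, the wheel is turned so that the vial stands in front of the mouth (distance between carousel and cradle_seat below 0.007 m and angle between carousel's own z axis and vertical below 0.05 rad and angle between vial's own z axis and vertical below 0.1 rad and x of vial in the frame of carousel between -0.06 and -0.028 m and y of vial in the frame of carousel between -0.014 and 0.014 m), for 0.3 s.
3. the carousel is tipped with its mouth above the wax tray (angle between carousel's own z axis and vertical above 0.4 rad and height (world z) of carousel_mid above 0.05 m and horizontal distance between carousel_mid and wax_tray below 0.3 m), for 0.1 s.
At the end, for the whole second after the job is handed in: The amber vial lies or stands at rest inside the rim of the wax tray; the carousel stands upright (within 0.06 rad), at rest and flat on the bench or home in the cradle (underside less than 13 mm above the bench); both white vials are still inside the carousel (centres within 65 mm of its middle) (x of vial_mid in the frame of wax_tray between -0.135 and 0.135 m and y of vial_mid in the frame of wax_tray between -0.2 and 0.2 m and height (world z) of vial_mid below 0.065 m and linear speed of vial below 0.05 m/s and height (world z) of carousel below 0.013 m and angle between carousel's own z axis and vertical below 0.06 rad and linear speed of carousel below 0.02 m/s and distance between each of blank_1_mid, blank_2_mid and carousel_mid below 0.065 m); the robot touches nothing.
It fails at once if a vial is touched by the fingers (over 2 N) (contact force between the fingers and vial above 2 N or contact force between the fingers and blank_1 above 2 N or contact force between the fingers and blank_2 above 2 N).
It fails at once if the vial falls or is thrown fast (over 1.8 m/s, as after a fall of 165 mm) (linear speed of vial above 1.8 m/s).
It fails at once if the roll of tape is moved (over 30 mm) (distance of tape_roll from where it was at the start of the episode above 0.03 m).
It also fails if it takes over 72 s, if anything falls off the work surface, if the arm or the gripper's body presses on something with over 40 N, if the wrist force passes 120 N, or if a joint passes its speed limit or range.

ROBOT

A 6-joint arm with a two-finger parallel gripper is mounted at the origin on a cart in front of the work surface, level with it; the furniture and walls round the work are solid. World frame = base frame: x ahead of the robot, y to its left, z up, the work surface at z = 0. Lengths are in m, angles in rad, forces in N, time in s.
With the tool pointing down it reaches from about 0.3 to 0.875 m from the base axis. Payload 6.4 kg.
Tool frame: the origin (TCP) lies midway between the tips of the shut fingers; the grasp point (between the pads) lies 19 mm behind it; z points along the fingers, y is the direction in which the jaws open and shut (so a half turn about z gives the same grasp; the last joint's range is limited). The gripper opens to 85 mm and grips with 20 to 120 N. Pads are 22 mm wide; open, the fingers measure 114 mm over their backs; the gripper's body (76 mm by 85 mm) begins 54 mm behind the grasp point. The pads swing forward as they close: fully open they stand 13 mm farther back than shut.
Start: joints at [-1.51, 0.181, 1.607, -0, 1.354, -0.206], TCP at [0.152, -0.555, 0.198] pointing down, gripper open.
Joint ranges: [-2.99, 2.99], [-0.89, 2.07], [0.3, 2.58], [-1.14, 4.28], [0, 2.63], [-3.12, 3.12]. Speed limits (rad/s): [2.57, 2.57, 3.01, 3.14, 3.14, 3.14].

INTERFACE

Orientations are given as a unit quaternion [w, x, y, z].
In Python, from bench import ctrl, optics, ticket gives the robot as it stands. The module is installed in compiled form; this text tells all that it offers.
- The arm moves only by the tool step_arm, never from a script. Its argument "targets" is text: rows parted by semicolons, each of 6 numbers parted by spaces: the shift along the tool's x, y, z in mm, then the turn, a rotation vector about the tool's x, y, z in rad. In form: dx dy dz rx ry rz; .... A call has 1 to 8 rows; each row is the pose to reach, as a shift and turn from the pose commanded when the call began, along the tool's axes at that moment; what a row does not reach only later rows make up. A row lasts 1/8 s, in which the tool goes at most 62.5 mm and 10.7 degrees, less where a joint would pass 70% of its speed; a pose out of reach is approached as far as the arm can. A call with a gripper value outside its range is refused whole. "grip" is the opening in per cent of the stroke, from 0 (shut) to 100 (fully open), set as the call begins (left out, the last holds). The fingers move at their own pace and stop on an object; the grip force is fixed at half the most. Time passes only in rows, so rows that repeat a pose let the fingers close. It gives the time, the measured TCP pose, the force and the opening at its end, in the units of the state.
- ctrl.get_obs(): the state, without advancing time (a new reading comes with each control period).
- optics.camera(name): name is "scene" or "side" or "wrist"; returns a dict with "image" (420x560x3 uint8, red, green, blue), "mtx" (3x3 intrinsics, pixels), "xyz" and "orientation" of the camera in the world. Camera axes: x right, y up, looking along -z (the intrinsics and any distortion apply to the point x, -y, -z); pixel columns grow to the right and rows downward; lengths in m; the calibration is good to about 2 mm. A picture is of the moment at which its call begins. There is no depth.
- ticket.hand_in(): hands the job in, once; it reports no verdict.
The state is a dict: "time_s": time; "q": joint angles; "dq": joint speeds; "joint_efforts": joint torques, N m; "eef_pos": TCP position; "eef_rot": TCP orientation; "wrist_force": force on the tool from outside, world axes, zero at the start; "torque": the same for the moment, N m; "opening": opening from 0.0 (shut) to 1.0 (fully open).
Only numpy, scipy, OpenCV 4.12 (cv2) and the standard library are available. Lean on these libraries where they do the work, as an engineer would, in place of code of your own. Each camera call takes 0.05 s, during which the arm holds its last target.

## Working session

There is one attempt and no reset: what is moved stays moved. The work goes in short steps, Python scripts to look and compute and a tool call to move; the robot and the scene stay as the last step left them, time stands still between calls to the robot, and variables do not carry over. Pictures are saved under pics/ and viewed, and the job is handed in when it is done.

Besides the shell and the picture viewer there is one more tool, called after "Call:" as a command line: name --argument value ..., lists and objects as JSON in quotes. step_arm: Moves the arm, as the interface text tells. Its arguments: {"type":"object","properties":{"targets":{"type":"string"},"grip":{"type":"number"}},"required":["targets"]}

```bash
mkdir -p pics
cat > h.py <<'E'
import numpy as np, cv2
from scipy.spatial.transform import Rotation as R
from bench import ctrl, optics, ticket
def snap(n,f):
    c=optics.camera(n); cv2.imwrite('pics/'+f,c['image'][:,:,::-1].copy()); np.savez('pics/'+f[:-4]+'.npz',mtx=c['mtx'],xyz=c['xyz'],o=c['orientation'],extra=str([k for k in c])); return c
def rot(q): q=np.array(q); return R.from_quat([q[1],q[2],q[3],q[0]])
def load(f):
    d=np.load('pics/'+f+'.npz'); return dict(mtx=d['mtx'],xyz=d['xyz'],orientation=d['o'])
def ray(c,u,v):
    m=np.array(c['mtx']); x=(u-m[0,2])/m[0,0]; y=(v-m[1,2])/m[1,1]
    return rot(c['orientation']).apply([x,-y,-1])
def onz(c,u,v,z):
    d=ray(c,u,v); p=np.array(c['xyz']); return p+d*(z-p[2])/d[2]
def proj(c,P):
    p=rot(c['orientation']).inv().apply(np.atleast_2d(P)-np.array(c['xyz'])); m=np.array(c['mtx'])
    return np.c_[m[0,2]+m[0,0]*p[:,0]/-p[:,2], m[1,2]+m[1,1]*-p[:,1]/-p[:,2]]
E
python3 - <<'E'
from h import *
for n in ['scene','side','wrist']:
    c=snap(n,n+'0.png'); print(n,[k for k in c],c['mtx'],c['xyz'],c['orientation'])
print(ctrl.get_obs())
E
```

```text
scene ['image', 'mtx', 'xyz', 'orientation'] [[532.63498293   0.         277.06443751]
 [  0.         532.63498293 207.56038885]
 [  0.           0.           1.        ]] [-0.66494164 -0.91437391  1.10714668] [ 0.79315558  0.45029523 -0.19479682 -0.36082215]
side ['image', 'mtx', 'xyz', 'orientation'] [[407.55876866   0.         284.37793352]
 [  0.         407.55876866 212.15336738]
 [  0.           0.           1.        ]] [0.65423287 1.36657645 0.89708553] [0.03770767 0.01539597 0.46682542 0.88341107]
wrist ['image', 'mtx', 'xyz', 'orientation'] [[377.11106939   0.         279.85420507]
 [  0.         377.11106939 207.55422291]
 [  0.           0.           1.        ]] [ 0.22610493 -0.53515997  0.37260471] [ 0.78569166 -0.1204655   0.09284033 -0.59963101]
{'time_s': 0.15, 'q': array([-1.51033596e+00,  1.81403601e-01,  1.60776303e+00, -2.91119352e-05,
        1.35382951e+00, -2.06273023e-01]), 'dq': array([ 0.00196639, -0.00294866, -0.0018695 ,  0.00027088,  0.00295816,
       -0.00078437]), 'joint_efforts': array([ 1.13607082e-03, -4.45259392e+01, -3.51689494e+01, -3.39100507e-04,
        5.80655033e-03,  8.42172998e-07]), 'eef_pos': array([ 0.15155221, -0.55417637,  0.19777986]), 'eef_rot': array([-7.00915154e-04,  9.91119174e-01,  1.32974773e-01,  3.69415267e-05]), 'wrist_force': array([ 0.7319058 , -0.0384954 , -0.46181337]), 'torque': array([-0.00039871,  0.0008407 ,  0.06071357]), 'opening': 1.0004969481829162}
```

View pics/scene0.png

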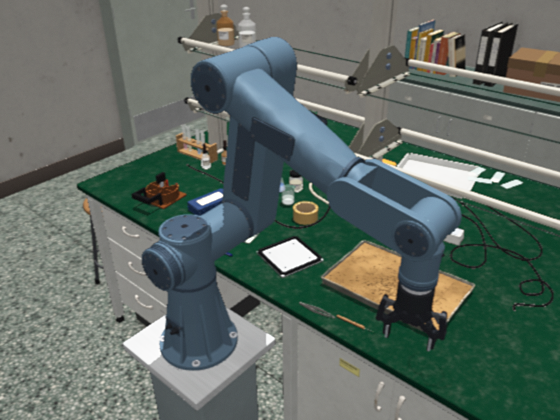

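View pics/side0.png

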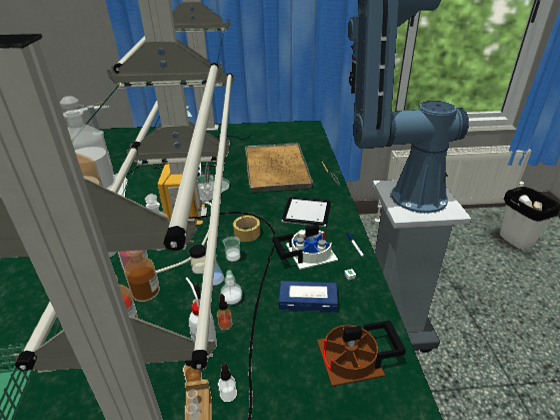

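View pics/wrist0.png

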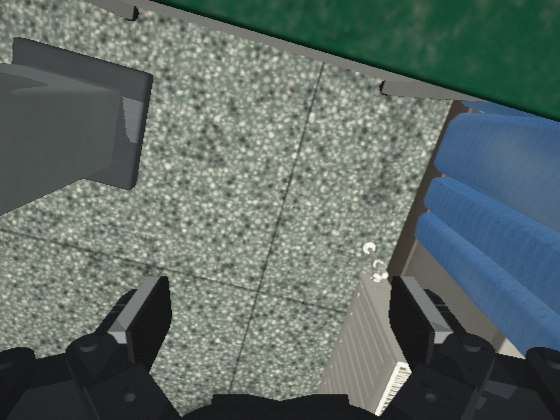

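Run:
```python
from h import *
im=cv2.imread('pics/side0.png'); cv2.imwrite('pics/z1.png',cv2.resize(im[185:285,230:380],None,fx=5.3,fy=5.3,interpolation=cv2.INTER_CUBIC))
c=load('side0')
for n,uv,z in [('cradle a',(290,200),.01),('b',(330,200),.01),('c',(283,223),.01),('d',(325,225),.01),('knob',(312,231),.1),('tape',(247,229),.024),('tray',(247,148),.03),('tray2',(301,145),.03),('t3',(311,187),.03),('t4',(250,190),.03)]:
    print(n,onz(c,*uv,z).round(3))
c=load('scene0')
for n,uv in [('cr',(260,257)),('',(290,238)),('',(323,258)),('',(292,275))]: print(onz(c,*uv,.012).round(3))
```

```text
cradle a [ 0.526 -0.014  0.01 ]
b [0.366 0.001 0.01 ]
c [0.567 0.141 0.01 ]
d [0.414 0.168 0.01 ]
knob [0.485 0.318 0.1  ]
tape [0.7   0.185 0.024]
tray [ 0.696 -0.475  0.03 ]
tray2 [ 0.428 -0.483  0.03 ]
t3 [ 0.433 -0.075  0.03 ]
t4 [ 0.686 -0.074  0.03 ]
[0.391 0.124 0.012]
[0.545 0.12  0.012]
[ 0.526 -0.044  0.012]
[ 0.387 -0.023  0.012]
```

View pics/z1.png

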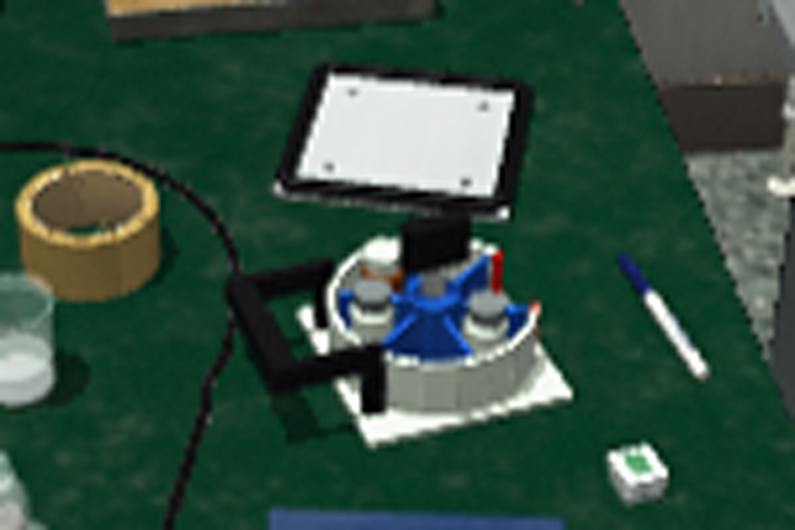

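```bash
cat >> h.py <<'E'
def rel(p,Rt,o=None):
    "rows for tool target world p, scipy R"
    o=o or ctrl.get_obs(); R0=rot(o['eef_rot'])
    d=R0.inv().apply(np.array(p)-o['eef_pos'])*1000; r=(R0.inv()*Rt).as_rotvec()
    return np.r_[d.round(1),r.round(4)]
def down(yaw):  # tool x at world yaw (deg), z down
    return R.from_euler('z',yaw,degrees=True)*R.from_euler('x',180,degrees=True)
E
python3 - <<'E'
from h import *
c=load('wrist0'); o=ctrl.get_obs()
R0=rot(o['eef_rot'])
print('cam in tool',R0.inv().apply(c['xyz']-o['eef_pos']).round(4),'look in tool',R0.inv().apply(ray(c,280,207)).round(3))
print(R0.as_matrix().round(3))
print(rel([.43,-.25,.32],down(0)))
# scipy check
E
```

```text
cam in tool [ 0.077   0.0011 -0.1748] look in tool [-0.299  0.     0.954]
[[ 0.965  0.264 -0.   ]
 [ 0.264 -0.965  0.001]
 [ 0.    -0.001 -1.   ]]
[ 3.488e+02 -2.202e+02 -1.218e+02 -1.400e-03 -1.000e-04  2.667e-01]
```

Call:
step_arm --targets "350 -220 -120 0 0 0.267;350 -220 -120 0 0 0.267;350 -220 -120 0 0 0.267;350 -220 -120 0 0 0.267;350 -220 -120 0 0 0.267;350 -220 -120 0 0 0.267;350 -220 -120 0 0 0.267;350 -220 -120 0 0 0.267"

```text
time_s: 1.15
eef_pos: [0.4335, -0.2477, 0.3199]
eef_rot: [0.001, 1.0, 0.003, 0.001]
wrist_force: [-0.1, -0.8, -0.2]
opening: 1.0
```

Run:
```python
from h import *
print(rel([.50,.29,.31],down(0)))
```

```text
[ 6.940e+01 -5.373e+02  9.400e+00  1.100e-03 -2.300e-03  5.600e-03]
```

Call:
step_arm --targets "69 -480 9 0 0 0;69 -480 9 0 0 0;69 -480 9 0 0 0;69 -480 9 0 0 0;69 -480 9 0 0 0;69 -480 9 0 0 0;69 -480 9 0 0 0;69 -480 9 0 0 0"

```text
time_s: 2.15
eef_pos: [0.5003, 0.2311, 0.3087]
eef_rot: [0.0, 1.0, 0.0, -0.0]
wrist_force: [0.2, -0.3, -0.1]
opening: 1.006
```

Call:
step_arm --targets "0 -57 0 0 0 0;0 -57 0 0 0 0;0 -57 0 0 0 0"

```text
time_s: 2.52
eef_pos: [0.5004, 0.2857, 0.3086]
eef_rot: [0.001, 1.0, -0.0, -0.001]
wrist_force: [0.3, -1.0, 0.1]
opening: 1.004
```

Run:
```python
from h import *
snap('wrist','w1.png'); o=ctrl.get_obs(); print(o['eef_pos'],o['q'])
im=cv2.imread('pics/w1.png');cv2.imwrite('pics/w1b.png',cv2.resize(im,(800,600),interpolation=cv2.INTER_CUBIC))
```

```text
[0.50055763 0.28532656 0.30896246] [ 3.12582376e-01  1.15094647e-01  1.46063788e+00 -6.52690561e-04
  1.56685595e+00  1.88488482e+00]
```

View pics/w1b.png

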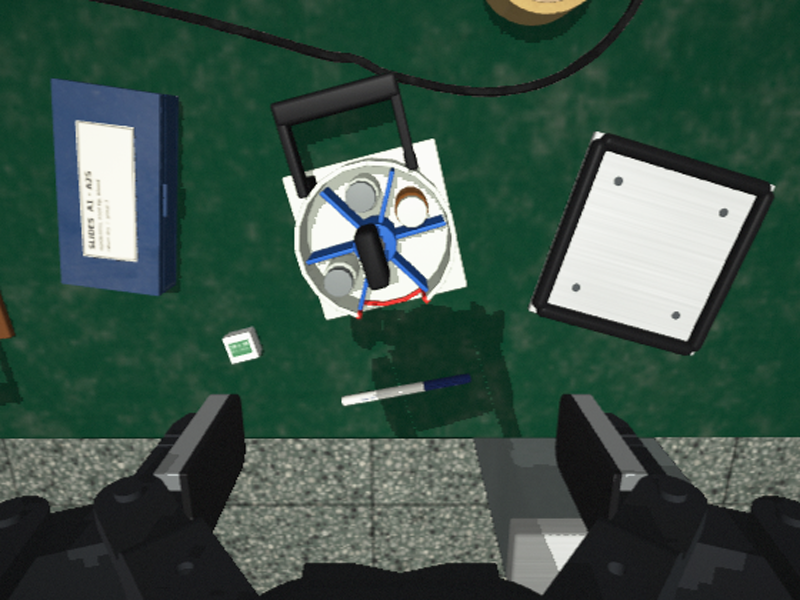

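```bash
python3 - <<'E'
from h import *
c=load('w1'); k=560/800
f=lambda u,v,z: onz(c,u*k,v*k,z)[:2]
def fit(pix,z,half):
    P=np.array([f(u,v,z) for u,v in pix]); return P
b=fit([(436,140),(466,288),(325,319),(284,177)],.008,68)
print('base',b.round(4),[round(np.linalg.norm(b[i]-b[(i+1)%4]),4) for i in range(4)],'diag mids',((b[0]+b[2])/2).round(4),((b[1]+b[3])/2).round(4))
e=b[0]-b[1]; print('yaw',np.degrees(np.arctan2(e[1],e[0])), )
e=b[1]-b[2]; print('yaw2',np.degrees(np.arctan2(e[1],e[0]))+90)
s=fit([(618,181),(723,212),(676,316),(576,287)],.008,0); print('cr screws',s.round(4),s.mean(0))
for i in range(4):
    e=s[(i+1)%4]-s[i]; print(np.linalg.norm(e),np.degrees(np.arctan2(e[1],e[0]))%90)
s=fit([(597,133),(772,187),(692,353),(532,310)],.008,0); print('cr corners',s.round(4),s.mean(0))
for i in range(4):
    e=s[(i+1)%4]-s[i]; print(np.linalg.norm(e),np.degrees(np.arctan2(e[1],e[0]))%90)
print('knob top', f(366,229,.112),f(380,284,.112))
print('handle bar top ends',f(276,112,.064),f(394,84,.064),f(335,95,.064))
print('amber top',f(411,209,.068),'blanks',f(360,193,.068),f(340,278,.068))
print('tape',f(545,5,.048))
E
python3 - <<'E'
import cv2
im=cv2.imread('pics/w1.png')
cv2.imwrite('pics/w1c.png',cv2.resize(im[40:235,180:350],None,fx=3,fy=3,interpolation=cv2.INTER_CUBIC))
cv2.imwrite('pics/w1d.png',cv2.resize(im[80:260,360:550],None,fx=3,fy=3,interpolation=cv2.INTER_CUBIC))
E
```

```text
base [[0.5663 0.2535]
 [0.4353 0.2233]
 [0.4051 0.3544]
 [0.5356 0.3844]] [np.float64(0.1344), np.float64(0.1346), np.float64(0.134), np.float64(0.1344)] diag mids [0.4857 0.304 ] [0.4855 0.3038]
yaw 12.999817793803663
yaw2 12.982418697565507
cr screws [[ 0.5321  0.095 ]
 [ 0.5051 -0.001 ]
 [ 0.4077  0.0254]
 [ 0.4362  0.122 ]] [0.47027301 0.06033428]
0.09971060041475435 74.32922883894494
0.1009172697306088 74.80050101404376
0.10065221421122246 73.59038001188378
0.09961600039829675 74.26988047486985
cr corners [[ 0.5719  0.1176]
 [ 0.5268 -0.0398]
 [ 0.3701  0.0043]
 [ 0.4138  0.1609]] [0.47066332 0.06073088]
0.16369571716863623 74.02187574134517
0.16283162956742014 74.30344170710805
0.1625896108826691 74.40202849417739
0.16391955074637318 74.68946179541274
knob top [0.50936931 0.30788308] [0.46952159 0.29860561]
handle bar top ends [0.58751889 0.37545901] [0.60671769 0.28847476] [0.59924508 0.3315764 ]
amber top [0.51676248 0.27569309] blanks [0.52895847 0.31465005] [0.46171991 0.33218215]
tape [0.6611133 0.1790922]
```

View pics/w1c.png

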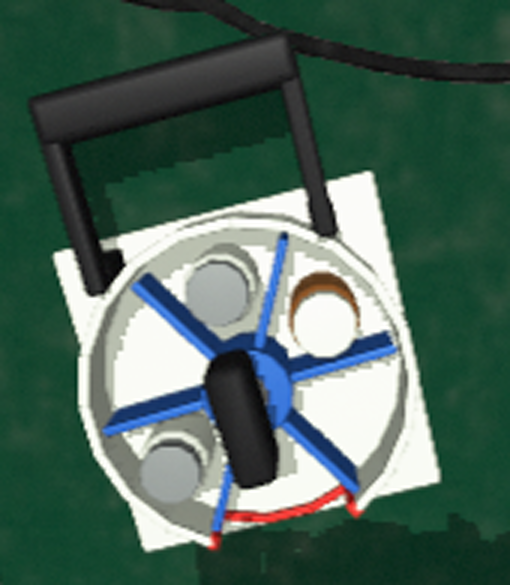

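View pics/w1d.png

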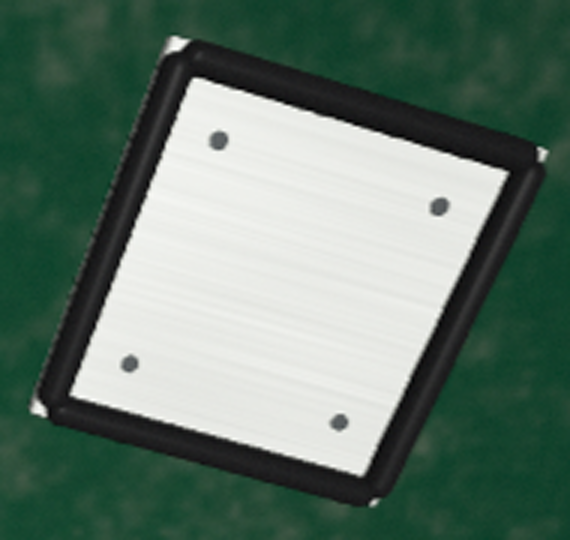

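Call:
step_arm --targets "-15 -18 80 0 0 -1.45;-15 -18 80 0 0 -1.45;-15 -18 80 0 0 -1.45;-15 -18 80 0 0 -1.45;-15 -18 80 0 0 -1.45;-15 -18 80 0 0 -1.45;-15 -18 80 0 0 -1.45;-15 -18 80 0 0 -1.45"

```text
time_s: 3.58
eef_pos: [0.486, 0.3028, 0.2297]
eef_rot: [0.0, 0.748, 0.664, 0.0]
wrist_force: [-0.2, 0.9, -0.4]
opening: 1.001
```

Call:
step_arm --targets "0 0 0 0 0 -1.45;0 0 0 0 0 -1.45;0 0 0 0 0 -1.45;0 0 0 0 0 -1.45;0 0 0 0 0 -1.45;0 0 0 0 0 -1.45;0 0 0 0 0 -1.45;0 0 0 0 0 -1.45"

```text
time_s: 4.58
eef_pos: [0.486, 0.3028, 0.2296]
eef_rot: [0.0, 0.119, 0.993, -0.0]
wrist_force: [0.8, 0.4, -0.2]
opening: 0.998
```

Run:
```python
from h import *
print(rel([.4856,.304,.20],down(193)))
```

```text
[ 7.000e-01  1.100e+00  2.960e+01 -3.000e-04  3.000e-04 -4.663e-01]
```

Call:
step_arm --targets "1 1 20 0 0 -0.466;1 1 20 0 0 -0.466;1 1 20 0 0 -0.466;1 1 20 0 0 -0.466" --grip 70

```text
time_s: 5.08
eef_pos: [0.4852, 0.3043, 0.2096]
eef_rot: [0.0, -0.11, 0.994, -0.0]
wrist_force: [0.4, -0.1, 0.6]
opening: 0.702
```

Run:
```python
from h import *
snap('wrist','w2.png'); snap('side','s2.png')
im=cv2.imread('pics/w2.png');im2=cv2.imread('pics/s2.png')
cv2.imwrite('pics/w2b.png',np.hstack([cv2.resize(im,(480,360)),cv2.resize(im2[150:290,220:340],(309,360))]))
c=load('w2'); print(proj(c,[[.4856,.304,.112],[.4856,.304,.008]]))
```

```text
[[280.83123724 196.43310414]
 [280.61931487 168.41664647]]
```

View pics/w2b.png

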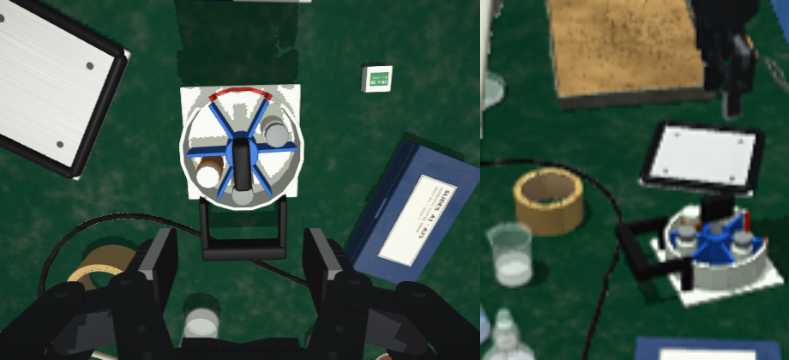

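View pics/w2.png

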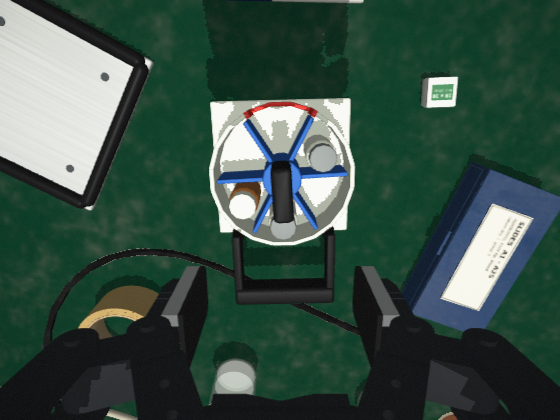

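Call:
step_arm --targets "0 0 40 0 0 0;0 0 80 0 0 0;0 0 110 0 0 0;0 0 127 0 0 0;0 0 127 0 0 0;0 0 127 0 0 0" --grip 50

```text
time_s: 5.92
eef_pos: [0.4857, 0.3064, 0.0839]
eef_rot: [0.001, -0.112, 0.994, 0.0]
wrist_force: [0.1, 0.5, 0.1]
opening: 0.499
```

Call:
step_arm --targets "0 0 0 0 0 0;0 0 0 0 0 0;0 0 0 0 0 0;0 0 0 0 0 0;0 0 0 0 0 0" --grip 0

```text
time_s: 6.55
eef_pos: [0.4846, 0.306, 0.0825]
eef_rot: [-0.0, -0.112, 0.994, -0.0]
wrist_force: [-0.1, -0.4, 0.6]
opening: -0.003
```

Run:
```python
from h import *
o=ctrl.get_obs();print(o['eef_pos'],o['opening'],o['wrist_force'],o['torque'])
snap('wrist','w3.png')
print(rel([.4705,.0605,.16],down(164.5)))
```

```text
[0.48458239 0.30602058 0.0824815 ] -0.003045235757011129 [-0.07007331 -0.3841237   0.57074599] [ 0.06091278 -0.04839796  0.08029288]
[ 6.830e+01 -2.363e+02 -7.750e+01 -0.000e+00 -1.000e-04  4.948e-01]
```

View pics/w3.png

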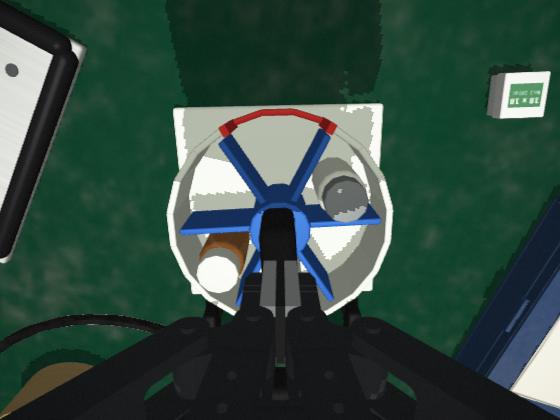

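Run:
```python
from h import *
o=ctrl.get_obs(); c=load('w3'); print('tcp px',proj(c,o['eef_pos'])); 
snap('side','s3.png'); s=load('s3'); print('tcp side',proj(s,o['eef_pos']))
im=cv2.imread('pics/s3.png'); cv2.imwrite('pics/s3b.png',cv2.resize(im[175:275,240:370],None,fx=6,fy=6,interpolation=cv2.INTER_CUBIC))
R0=rot(o['eef_rot'])
for k in [(.4856,.304,.0),(.4856,.304,.05),(.4856,.304,.112)]: print(proj(c,k))
```

```text
tcp px [[282.1105103  248.71215259]]
tcp side [[311.60057119 232.99279473]]
[[278.37135167 202.56467068]]
[[278.04022635 227.15843882]]
[[277.3589037  277.76251579]]
```

View pics/s3b.png

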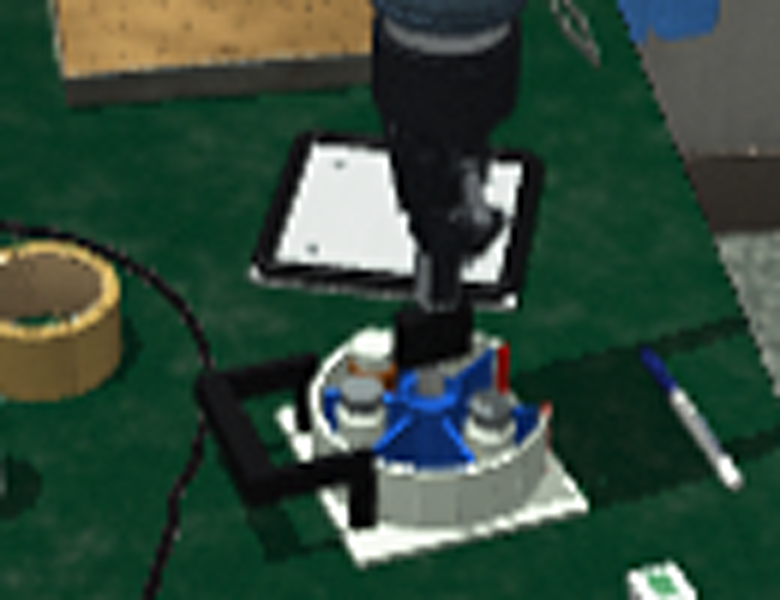

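Run:
```python
from h import *
C=np.array([.4856,.304]); Rz=R.from_euler('z',13,degrees=True)
def T(p): return Rz.apply(p)+np.r_[C,0]
a=np.linspace(0,2*np.pi,60)
def draw(name,img,crop,s,out):
    c=load(name); im=cv2.imread('pics/'+img)
    x0,y0,x1,y1=crop; im=cv2.resize(im[y0:y1,x0:x1],None,fx=s,fy=s,interpolation=cv2.INTER_CUBIC)
    def pl(P,col):
        q=((proj(c,T(np.array(P)))-[x0,y0])*s).astype(int); cv2.polylines(im,[q.reshape(-1,1,2)],True,col,1)
    for z in (.008,0): pl([[.068*i,.068*j,z] for i,j in((1,1),(1,-1),(-1,-1),(-1,1))],(0,255,255))
    pl([[.066*np.cos(t),.066*np.sin(t),.05] for t in a],(255,0,255))
    for z in (.076,.112): pl([[.022*i,.008*j,z] for i,j in((1,1),(1,-1),(-1,-1),(-1,1))],(0,255,0))
    pl([[.114+.009*i,.048*j,.064] for i,j in((1,1),(1,-1),(-1,-1),(-1,1))],(255,255,0))
    cv2.imwrite('pics/'+out,im)
draw('s3','s3.png',(240,175,370,275),6,'o1.png')
draw('w2','w2.png',(150,60,420,330),2.2,'o2.png')
draw('w3','w3.png',(0,0,560,420),1.4,'o3.png')
```

```text
(no output)
```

View pics/o1.png

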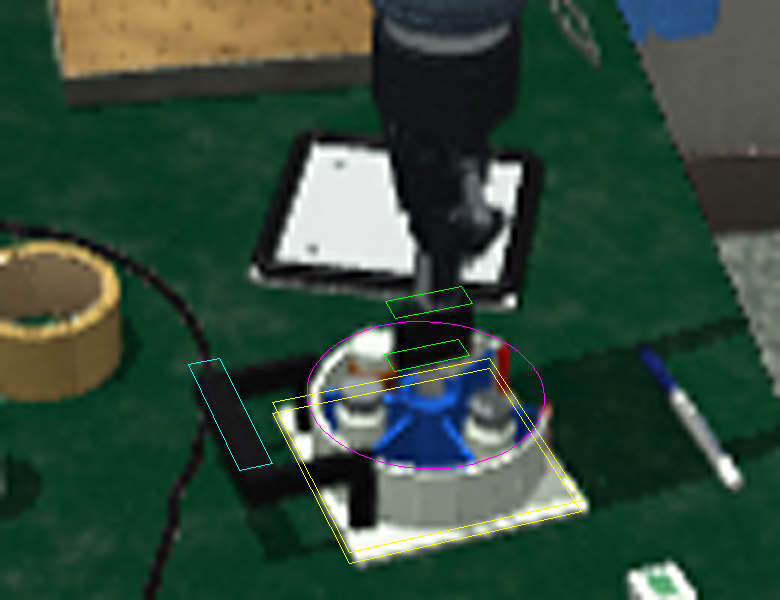

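View pics/o2.png

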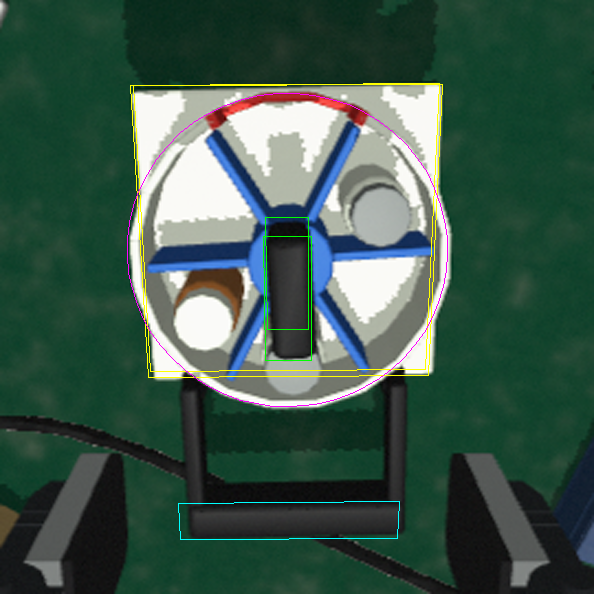

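View pics/o3.png

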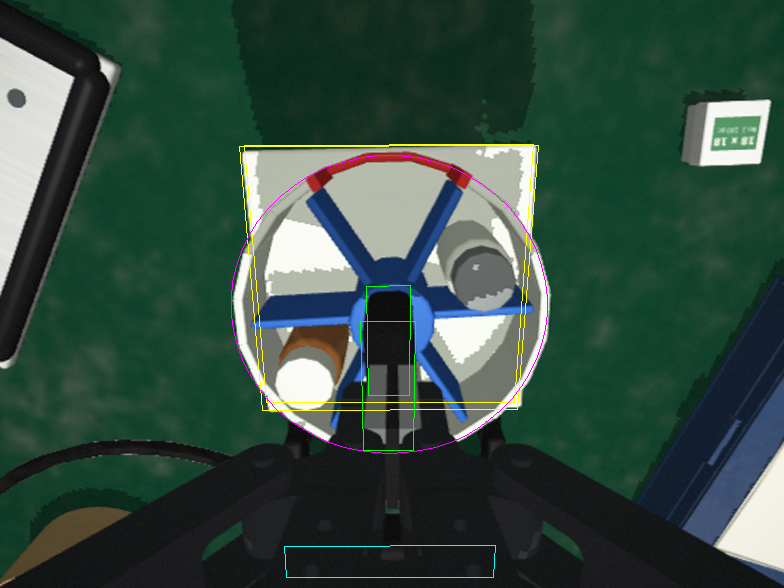

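Call:
step_arm --targets "0 0 0 0 0 0;0 0 0 0 0 0;0 0 0 0 0 0;0 0 10 0 0 0;0 0 10 0 0 0" --grip 40

```text
time_s: 7.28
eef_pos: [0.4836, 0.3056, 0.0712]
eef_rot: [-0.001, -0.112, 0.994, -0.0]
wrist_force: [-0.3, 0.5, -0.1]
opening: 0.401
```

Run:
```python
from h import *
snap('wrist','w4.png');snap('side','s4.png')
im=cv2.imread('pics/w4.png');cv2.imwrite('pics/w4b.png',cv2.resize(im[120:400,140:420],None,fx=2,fy=2,interpolation=cv2.INTER_CUBIC))
im=cv2.imread('pics/s4.png'); cv2.imwrite('pics/s4b.png',cv2.resize(im[175:275,240:370],None,fx=6,fy=6,interpolation=cv2.INTER_CUBIC))
```

```text
(no output)
```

View pics/w4b.png

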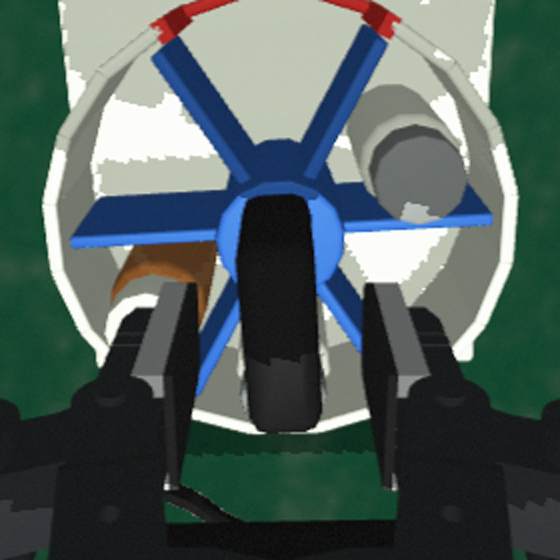

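View pics/s4b.png

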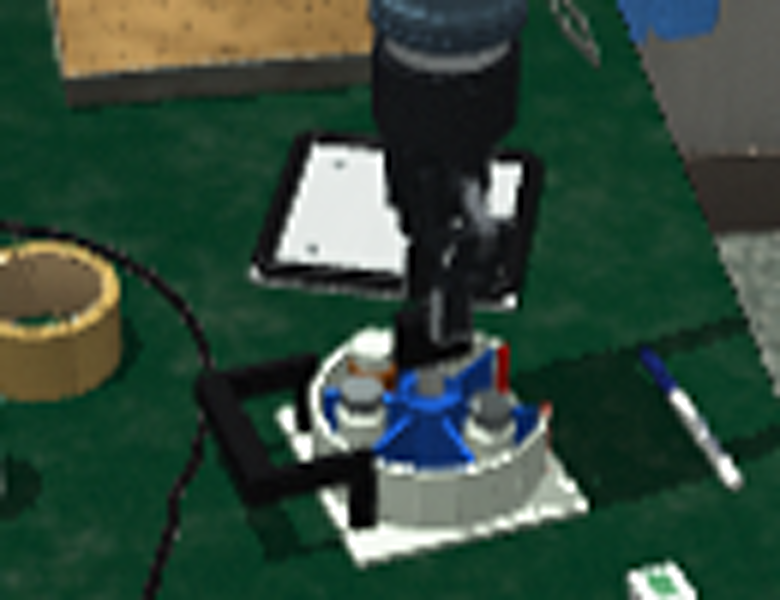

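Run:
```python
from h import *
s=load('s4'); o=ctrl.get_obs(); R0=rot(o['eef_rot'])
for z in (0,-.01,-.02,-.03,-.04):
    for sy in (-1,1):
        P=o['eef_pos']+R0.apply([0,sy*.017,z]); print(z,sy,P.round(3),((proj(s,P)-[240,175])*6).round(0), ((proj(load('w4'),P+R0.apply([.011,0,0]))-[140,120])*2).round(0))
```

```text
0 -1 [0.488 0.289 0.072] [[419. 345.]] [[216. 220.]]
0 1 [0.48  0.322 0.072] [[441. 381.]] [[354. 220.]]
-0.01 -1 [0.488 0.289 0.082] [[419. 331.]] [[212. 236.]]
-0.01 1 [0.48  0.322 0.082] [[441. 366.]] [[358. 236.]]
-0.02 -1 [0.488 0.289 0.092] [[420. 316.]] [[209. 252.]]
-0.02 1 [0.48  0.322 0.092] [[442. 352.]] [[362. 253.]]
-0.03 -1 [0.488 0.289 0.102] [[420. 302.]] [[204. 272.]]
-0.03 1 [0.48  0.322 0.102] [[442. 337.]] [[367. 272.]]
-0.04 -1 [0.488 0.289 0.112] [[421. 287.]] [[199. 293.]]
-0.04 1 [0.48  0.322 0.112] [[443. 322.]] [[373. 293.]]
```

Call:
step_arm --targets "0 0 14 0 0 0;0 0 14 0 0 0;0 0 14 0 0 0"

```text
time_s: 7.75
eef_pos: [0.4844, 0.306, 0.0582]
eef_rot: [-0.0, -0.112, 0.994, -0.0]
wrist_force: [-0.1, 0.6, 0.4]
opening: 0.4
```

Run:
```python
from h import *
snap('wrist','w5.png');snap('side','s5.png'); print(ctrl.get_obs()['eef_pos'])
im=cv2.imread('pics/w5.png');a=cv2.resize(im[120:400,140:420],None,fx=1.5,fy=1.5,interpolation=cv2.INTER_CUBIC)
im=cv2.imread('pics/s5.png'); b=cv2.resize(im[200:270,280:340],(360,420),interpolation=cv2.INTER_CUBIC); cv2.imwrite('pics/w5b.png',np.hstack([a,b]))
```

```text
[0.48481272 0.30612234 0.05868198]
```

View pics/w5b.png

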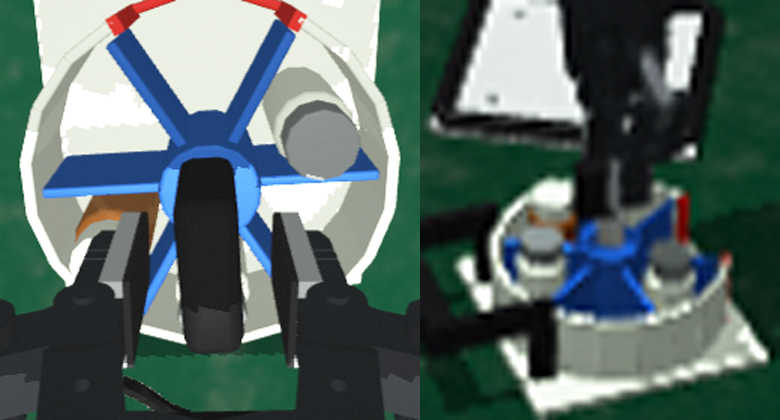

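Call:
step_arm --targets "0 0 0 0 0 0;0 0 0 0 0 0;0 0 0 0 0 0;0 0 0 0 0 0;0 0 0 0 0 0" --grip 0

```text
time_s: 8.48
eef_pos: [0.485, 0.3062, 0.059]
eef_rot: [0.0, -0.112, 0.994, 0.0]
wrist_force: [0.4, 0.6, 4.6]
opening: 0.174
```

Call:
step_arm --targets "0 0 -15 0 0 0;0 0 -35 0 0 0;0 0 -60 0 0 0;0 0 -60 0 0 0"

```text
time_s: 8.98
eef_pos: [0.4859, 0.3065, 0.1206]
eef_rot: [0.002, -0.112, 0.994, 0.0]
wrist_force: [0.0, -0.5, -3.1]
opening: 0.173
```

Run:
```python
from h import *
o=ctrl.get_obs(); print(rel(o['eef_pos']+[.4705-.4852,.0605-.305,0],down(164.5)))
snap('wrist','w6.png');snap('side','s6.png')
im=cv2.imread('pics/w6.png');a=cv2.resize(im,(480,360))
im=cv2.imread('pics/s6.png'); b=cv2.resize(im[180:280,260:350],(324,360),interpolation=cv2.INTER_CUBIC); cv2.imwrite('pics/w6b.png',np.hstack([a,b]))
```

```text
[ 6.870e+01 -2.351e+02 -4.000e-01  1.400e-03  3.600e-03  4.948e-01]
```

View pics/w6b.png

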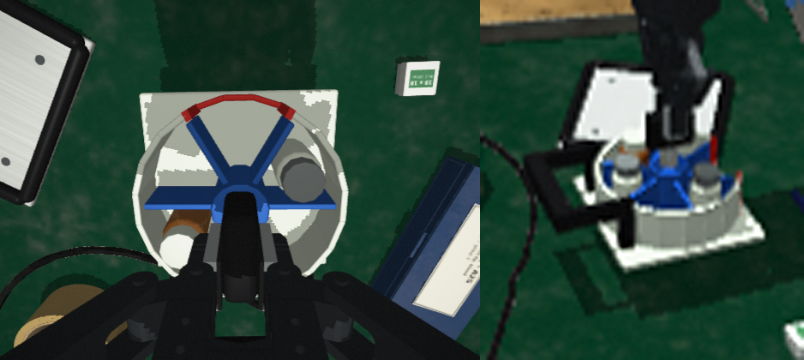

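Call:
step_arm --targets "5 -17 0 0 0 0.03;15 -50 0 0 0 0.1;26 -90 0 0 0 0.19;38 -130 0 0 0 0.27;50 -170 0 0 0 0.36;60 -205 0 0 0 0.43;66 -227 0 0 0 0.48;69 -235 0 0 0 0.495"

```text
time_s: 10.07
eef_pos: [0.4685, 0.0599, 0.1176]
eef_rot: [-0.001, 0.137, 0.991, -0.0]
wrist_force: [0.4, 0.2, -2.5]
opening: 0.169
```

Call:
step_arm --targets "0 0 0 0 0 0;0 0 0 0 0 0"

```text
time_s: 10.32
eef_pos: [0.4693, 0.0622, 0.1183]
eef_rot: [-0.0, 0.134, 0.991, 0.0]
wrist_force: [0.2, 0.2, -2.6]
opening: 0.17
```

Run:
```python
from h import *
o=ctrl.get_obs(); print(o['eef_pos'],o['q'])
snap('wrist','w7.png');snap('side','s7.png');snap('scene','c7.png')
im=cv2.imread('pics/w7.png');cv2.imwrite('pics/w7b.png',cv2.resize(im,(784,588),interpolation=cv2.INTER_CUBIC))
im=cv2.imread('pics/s7.png'); b=cv2.resize(im[160:250,250:360],(550,450),interpolation=cv2.INTER_CUBIC); cv2.imwrite('pics/s7b.png',b)
```

```text
[0.46932525 0.06220324 0.11825169] [-1.19919081e-01  4.43963908e-02  1.93119658e+00  3.17829227e-04
  1.16651623e+00 -1.42103875e+00]
```

View pics/w7b.png

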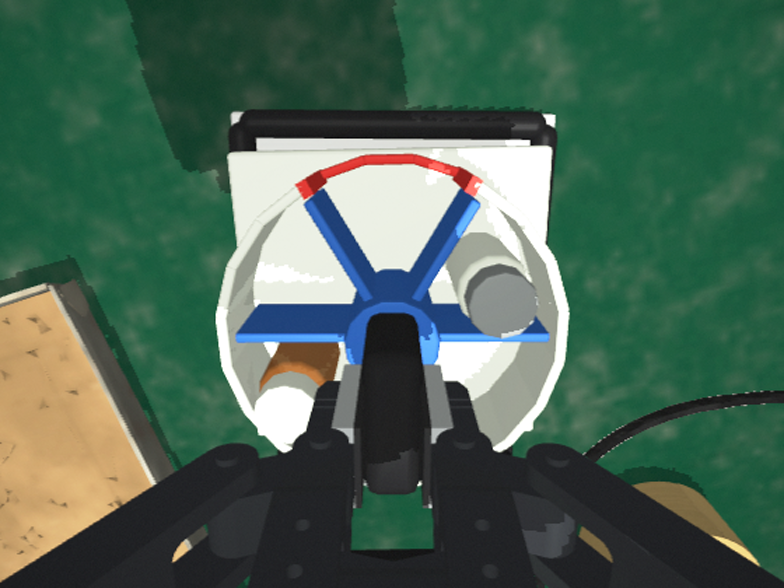

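View pics/s7b.png

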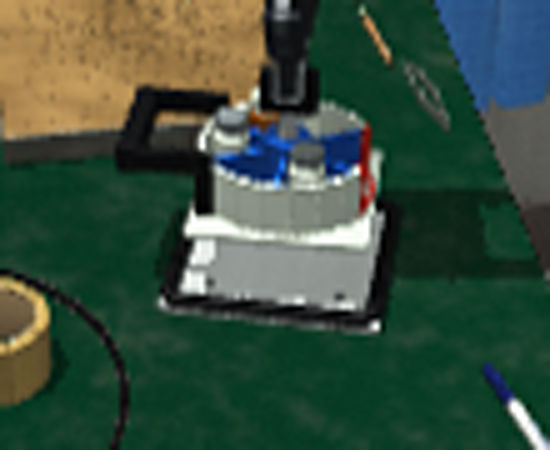

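Run:
```python
from h import *
im=cv2.imread('pics/w7.png');cv2.imwrite('pics/w7c.png',cv2.resize(im[65:150,150:410],None,fx=3,fy=3,interpolation=cv2.INTER_CUBIC))
```

```text
(no output)
```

View pics/w7c.png

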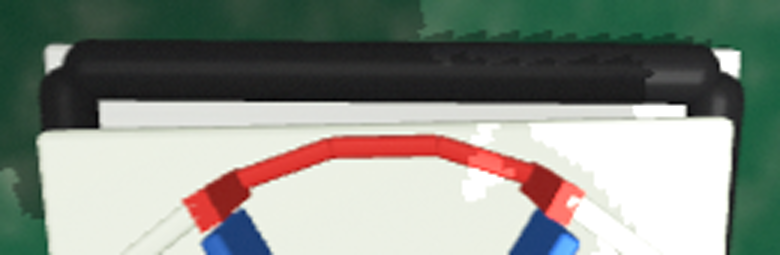

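Run:
```python
from h import *
c=load('w7'); f=lambda u,v,z: onz(c,150+u/3,65+v/3,z)[:2]
o=ctrl.get_obs(); print('tool yaw',R0:=np.degrees(np.arctan2(*rot(o['eef_rot']).as_matrix()[[1,0],0])))
for z in (.062,.066,.070):
    a,b=f(38,133,z),f(735,120,z); e=b-a; n=np.array([-e[1],e[0]])/np.linalg.norm(e)
    print('car',z,a,b,np.linalg.norm(e),'yaw',np.degrees(np.arctan2(e[1],e[0]))-90,'centre',(a+b)/2-n*.068,(a+b)/2+n*.068)
a,b=f(45,47,.008),f(740,52,.008); e=b-a; n=np.array([-e[1],e[0]])/np.linalg.norm(e)
print('cradle',a,b,np.linalg.norm(e),np.degrees(np.arctan2(e[1],e[0]))-90,'centre',(a+b)/2-n*.084,(a+b)/2+n*.084)
```

```text
tool yaw 164.5664017982943
car 0.062 [0.38818154 0.01139878] [0.42251727 0.14486595] 0.1378130156954066 yaw -14.427058153748618 centre [0.47120507 0.06119035] [0.33949374 0.09507438]
car 0.066 [0.38830748 0.01261296] [0.42204918 0.14377104] 0.1354287425690247 yaw -14.427058153748618 centre [0.47103399 0.06124999] [0.33932267 0.09513402]
car 0.07 [0.38843342 0.01382714] [0.42158109 0.14267613] 0.13304446944264275 yaw -14.427058153748632 centre [0.47086292 0.06130962] [0.33915159 0.09519365]
cradle [0.36823052 0.00372053] [0.41362583 0.16359906] 0.16619831362829113 -15.85116808714281 centre [0.47173403 0.06071608] [0.31012232 0.10660351]
```

Call:
step_arm --targets "-1 0 15 0 0 0.022;-1 0 30 0 0 0.022;-1 0 40 0 0 0.022;-1 0 46 0 0 0.022;-1 0 50 0 0 0.022;-1 0 52 0 0 0.022;-1 0 52 0 0 0.022"

```text
time_s: 11.35
eef_pos: [0.4711, 0.0612, 0.067]
eef_rot: [0.001, 0.146, 0.989, 0.0]
wrist_force: [-0.2, -0.7, -0.5]
opening: 0.173
```

Run:
```python
from h import *
o=ctrl.get_obs(); print(o['eef_pos'],o['wrist_force'],o['torque'])
snap('wrist','w8.png');snap('side','s8.png')
im=cv2.imread('pics/w8.png');a=cv2.resize(im,(480,360))
im=cv2.imread('pics/s8.png'); b=cv2.resize(im[170:250,265:345],(320,320),interpolation=cv2.INTER_CUBIC); cv2.imwrite('pics/w8b.png',np.hstack([a[:320],b]))
```

```text
[0.47111543 0.06119856 0.06697699] [-0.18505482 -0.68246202 -0.47938633] [-0.02296392  0.07681354 -0.03273336]
```

View pics/w8b.png

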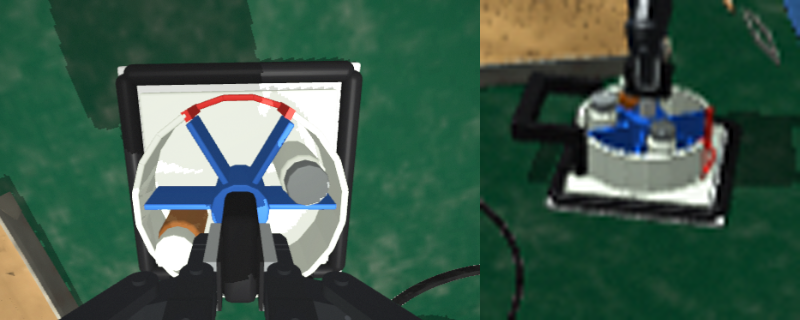

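Call:
step_arm --targets "0 0 1 0 0 0.08;0 0 1 0 0 0.22;0 0 1 0 0 0.38;0 0 1 0 0 0.54;0 0 1 0 0 0.70;0 0 1 0 0 0.86;0 0 1 0 0 1.0;0 0 1 0 0 1.07"

```text
time_s: 12.45
eef_pos: [0.472, 0.0615, 0.0669]
eef_rot: [0.001, 0.631, 0.776, 0.001]
wrist_force: [-0.7, 1.4, 4.8]
opening: 0.17
```

Call:
step_arm --targets "0 0 0 0 0 0.08;0 0 0 0 0 0.22;0 0 0 0 0 0.38;0 0 0 0 0 0.54;0 0 0 0 0 0.70;0 0 0 0 0 0.86;0 0 0 0 0 1.0;0 0 0 0 0 1.07"

```text
time_s: 13.45
eef_pos: [0.4725, 0.061, 0.0669]
eef_rot: [0.001, 0.938, 0.346, 0.002]
wrist_force: [2.1, -0.3, 4.0]
opening: 0.173
```

Call:
step_arm --targets "0 0 0 0 0 0;0 0 0 0 0 0"

```text
time_s: 13.7
eef_pos: [0.4725, 0.061, 0.0669]
eef_rot: [0.001, 0.938, 0.348, 0.002]
wrist_force: [2.1, -0.8, 5.7]
opening: 0.172
```

Run:
```python
from h import *
o=ctrl.get_obs(); print(o['eef_pos'],o['wrist_force'],o['torque'],np.degrees(np.arctan2(*rot(o['eef_rot']).as_matrix()[[1,0],0])))
snap('wrist','w9.png');snap('side','s9.png')
im=cv2.imread('pics/w9.png');a=cv2.resize(im,(480,360))
im=cv2.imread('pics/s9.png'); b=cv2.resize(im[170:250,265:345],(320,320),interpolation=cv2.INTER_CUBIC); cv2.imwrite('pics/w9b.png',np.hstack([a[:320],b]))
```

```text
[0.4724769  0.06100287 0.06693782] [ 2.08575085 -0.78586949  5.74622493] [-0.0892136  -0.09950647 -0.0527747 ] 40.70177695281979
```

View pics/w9b.png

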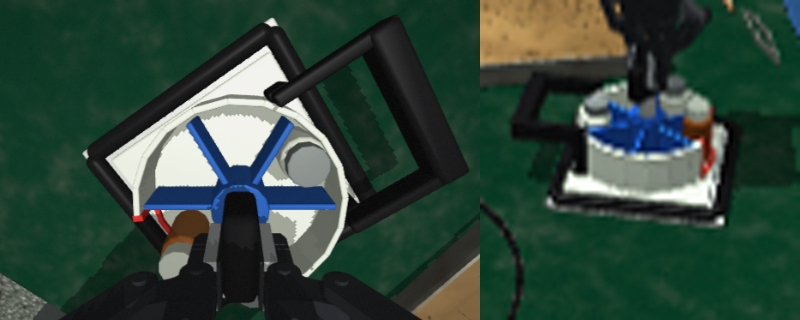

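Call:
step_arm --targets "0 0 0 0 0 0;0 0 0 0 0 0;0 0 0 0 0 0;0 0 -30 0 0 0;0 0 -70 0 0 0;0 0 -110 0 0 0;0 0 -150 0 0 0;0 0 -150 0 0 0" --grip 40

```text
time_s: 14.8
eef_pos: [0.4728, 0.0611, 0.219]
eef_rot: [0.002, 0.938, 0.347, 0.003]
wrist_force: [0.1, 0.0, -0.2]
opening: 0.397
```

Run:
```python
from h import *
o=ctrl.get_obs(); print(o['eef_pos'],o['wrist_force'])
snap('wrist','w10.png');snap('side','s10.png')
im=cv2.imread('pics/w10.png');cv2.imwrite('pics/w10b.png',cv2.resize(im,(784,588),interpolation=cv2.INTER_CUBIC))
im=cv2.imread('pics/s10.png'); b=cv2.resize(im[160:250,260:360],(550,495),interpolation=cv2.INTER_CUBIC); cv2.imwrite('pics/s10b.png',b)
```

```text
[0.47280733 0.061093   0.21900801] [ 0.09498302  0.00960659 -0.16864841]
```

View pics/w10b.png

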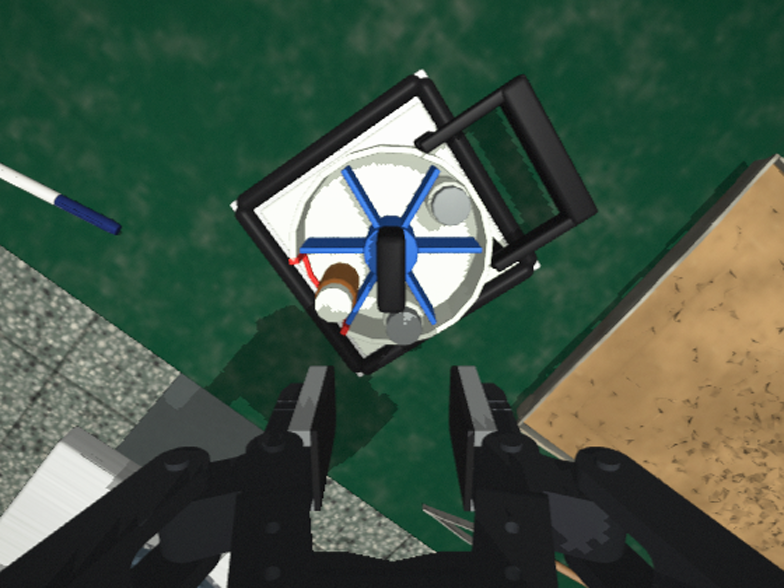

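View pics/s10b.png

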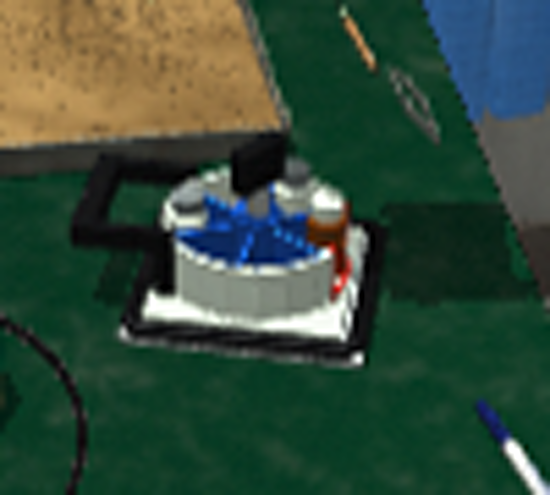

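Run:
```python
from h import *
c=load('w10'); f=lambda u,v,z: onz(c,u/1.4,v/1.4,z)[:2]
# overlay fit
im=cv2.resize(cv2.imread('pics/w10.png'),(784,588))
C=np.array([.4713,.061]); yaw=-15.5
Rz=R.from_euler('z',yaw,degrees=True); T=lambda p: Rz.apply(p)+np.r_[C,.008]
def pl(P,col): cv2.polylines(im,[(proj(c,T(np.array(P)))*1.4).astype(int).reshape(-1,1,2)],True,col,1)
sq=((1,1),(1,-1),(-1,-1),(-1,1)); a=np.linspace(0,2*np.pi,60)
pl([[.068*i,.068*j,.008] for i,j in sq],(0,0,255)); pl([[.084*i,.084*j,.0] for i,j in sq],(0,255,255))
pl([[.066*np.cos(t),.066*np.sin(t),.05] for t in a],(255,0,255))
pl([[.114+.009*i,.048*j,.064] for i,j in sq],(255,255,0))
for u,v in [(336,304),(333,303)]:
    p=f(u,v,.076); d=Rz.inv().apply(np.r_[p-C,0]); print('vial in car',d.round(4))
cv2.imwrite('pics/o10.png',im[40:400,180:640])
for u,v in [(404,325),(449,203)]:
    p=f(u,v,.076); d=Rz.inv().apply(np.r_[p-C,0]); print('blank',d.round(4),np.degrees(np.arctan2(d[1],d[0])))
```

```text
vial in car [-0.0445 -0.0073  0.    ]
vial in car [-0.0457 -0.0057  0.    ]
blank [-0.0165 -0.0434  0.    ] -110.81465330992987
blank [0.0491 0.0068 0.    ] 7.892772749151222
```

View pics/o10.png

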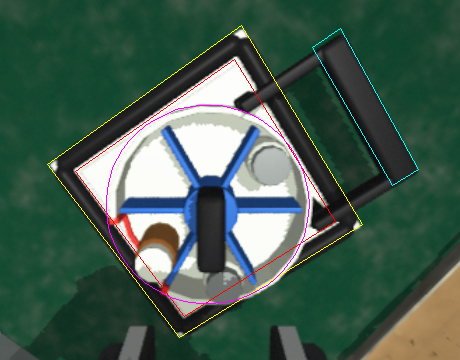

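Run:
```python
from h import *
print(rel([.5812,.0305,.13],down(74.5)))
```

```text
[ 6.400e+01  9.550e+01  8.530e+01  1.000e-04 -0.000e+00 -5.913e-01]
```

Call:
step_arm --targets "64 95.5 0 0 0 -0.591;64 95.5 0 0 0 -0.591;64 95.5 20 0 0 -0.591;64 95.5 60 0 0 -0.591;64 95.5 85 0 0 -0.591;64 95.5 85 0 0 -0.591"

```text
time_s: 15.65
eef_pos: [0.5781, 0.0309, 0.1262]
eef_rot: [-0.003, 0.796, 0.605, -0.003]
wrist_force: [0.8, -0.6, 0.1]
opening: 0.399
```

Run:
```python
from h import *
print(rel([.5812,.0305,.018],down(74.5)))
snap('wrist','w11.png')
c=load('w11'); im=cv2.resize(cv2.imread('pics/w11.png'),(784,588))
C=np.array([.4713,.061]); yaw=-15.5
Rz=R.from_euler('z',yaw,degrees=True); T=lambda p: Rz.apply(p)+np.r_[C,.008]
def pl(P,col): cv2.polylines(im,[(proj(c,T(np.array(P)))*1.4).astype(int).reshape(-1,1,2)],True,col,1)
sq=((1,1),(1,-1),(-1,-1),(-1,1))
pl([[.114+.009*i,.048*j,.064] for i,j in sq],(255,255,0)); pl([[.114+.009*i,.048*j,.040] for i,j in sq],(0,255,0))
cv2.imwrite('pics/o11.png',im)
```

```text
[ 6.000e-01  4.000e+00  1.082e+02 -8.300e-03  1.000e-03 -5.000e-04]
```

View pics/o11.png

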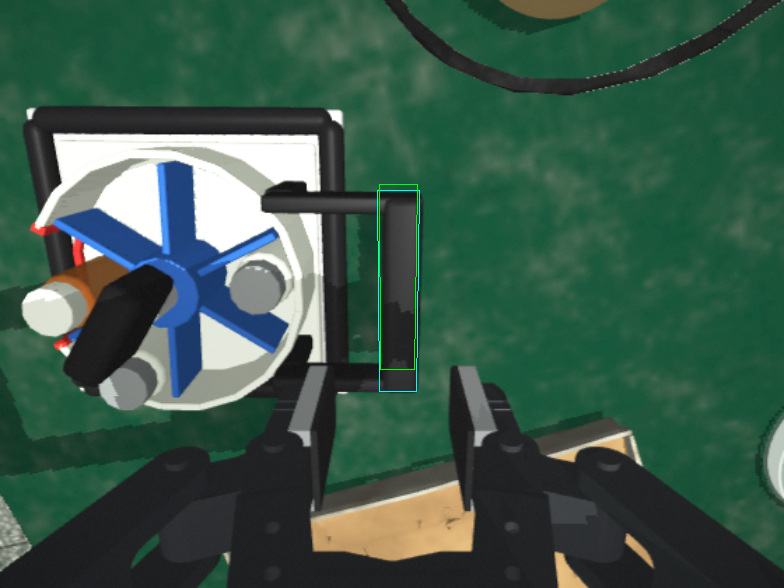

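Call:
step_arm --targets "0 1 30 0 0 0;0 1 60 0 0 0;0 1 85 0 0 0;0 1 85 0 0 0"

```text
time_s: 16.2
eef_pos: [0.5812, 0.0304, 0.0446]
eef_rot: [-0.001, 0.796, 0.605, -0.001]
wrist_force: [0.6, 0.2, -0.3]
opening: 0.401
```

Run:
```python
from h import *
print(rel([.5812,.0305,.018],down(74.5)),ctrl.get_obs()['wrist_force'])
snap('wrist','w12.png');snap('side','s12.png')
im=cv2.imread('pics/w12.png');a=cv2.resize(im,(480,360))
im=cv2.imread('pics/s12.png'); b=cv2.resize(im[160:240,255:335],(320,320),interpolation=cv2.INTER_CUBIC); cv2.imwrite('pics/w12b.png',np.hstack([a[40:],b]))
```

```text
[ 1.00e-01  0.00e+00  2.66e+01 -2.70e-03  3.00e-04 -4.00e-04] [ 0.63082875  0.17839381 -0.33511132]
```

View pics/w12b.png

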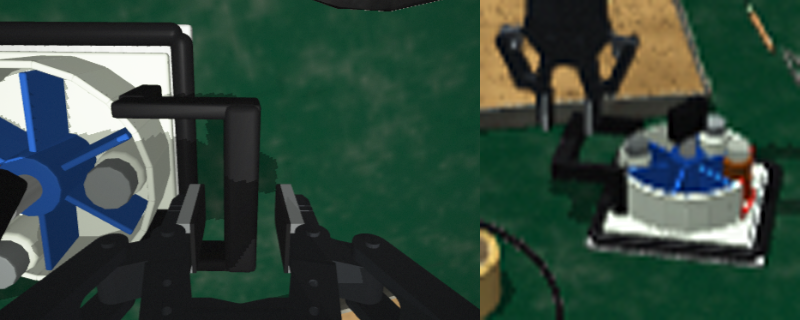

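Call:
step_arm --targets "0 0 15 0 0 0;0 0 26 0 0 0;0 0 26 0 0 0"

```text
time_s: 16.68
eef_pos: [0.5811, 0.0304, 0.0182]
eef_rot: [-0.001, 0.796, 0.605, -0.001]
wrist_force: [-0.7, -0.5, -0.4]
opening: 0.402
```

Call:
step_arm --targets "0 0 0 0 0 0;0 0 0 0 0 0;0 0 0 0 0 0;0 0 0 0 0 0;0 0 0 0 0 0" --grip 0

```text
time_s: 17.3
eef_pos: [0.5825, 0.0301, 0.0197]
eef_rot: [0.0, 0.796, 0.605, 0.0]
wrist_force: [1.4, -0.4, 0.2]
opening: 0.195
```

Call:
step_arm --targets "0 0 -5 0 0 0;0 0 -15 0 0 0;0 0 -30 0 0 0;0 0 -45 0 0 0;0 0 -45 0 0 0"

```text
time_s: 17.92
eef_pos: [0.5839, 0.03, 0.0668]
eef_rot: [0.001, 0.796, 0.605, 0.001]
wrist_force: [0.8, -0.3, -2.5]
opening: 0.196
```

Run:
```python
from h import *
print(ctrl.get_obs()['wrist_force'])
snap('wrist','w13.png');snap('side','s13.png')
im=cv2.imread('pics/w13.png');a=cv2.resize(im,(480,360))
im=cv2.imread('pics/s13.png'); b=cv2.resize(im[160:240,255:335],(320,320),interpolation=cv2.INTER_CUBIC); cv2.imwrite('pics/w13b.png',np.hstack([a[40:],b]))
```

```text
[ 0.78825606 -0.28592551 -2.47712941]
```

View pics/w13b.png

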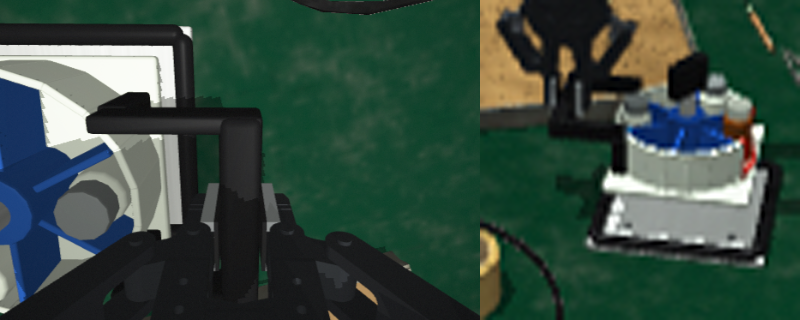

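```bash
cat >> h.py <<'E'
def tool(O,yaw,th,t=(.1145,0,.012)):
    Rc=R.from_euler('z',yaw,degrees=True)*R.from_euler('y',-th)
    return np.array(O)+Rc.apply(t), Rc*down(90)
E
python3 - <<'E'
from h import *
o=ctrl.get_obs()
p,r=tool((.623,-.305,.10),-25,0); print(p,rel(p,r))
p,r=tool((.54,-.1,.10),-20,0); print(p,rel(p,r))
E
```

```text
[ 0.72677224 -0.35338979  0.112     ] [-3.309e+02  2.418e+02 -4.700e+01  7.000e-04 -1.000e-04  1.654e-01]
[ 0.64759481 -0.13916131  0.112     ] [-1.457e+02  1.082e+02 -4.710e+01  7.000e-04 -1.000e-04  7.810e-02]
```

Call:
step_arm --targets "-8 6 -15 0 0 0;-26 19 -32 0 0 0.01;-50 37 -43 0 0 0.025;-75 56 -47 0 0 0.04;-100 75 -47 0 0 0.055;-122 90 -47 0 0 0.067;-138 103 -47 0 0 0.075;-146 108 -47 0 0 0.078"

```text
time_s: 19.02
eef_pos: [0.6476, -0.1409, 0.1115]
eef_rot: [-0.0, 0.82, 0.573, 0.0]
wrist_force: [-0.6, -0.1, -2.1]
opening: 0.192
```

Run:
```python
from h import *
for O,y,th in [((.58,-.28,.11),-25,.2),((.60,-.29,.11),-25,.35),((.623,-.305,.10),-25,.5)]:
    p,r=tool(O,y,th); print(p,rel(p,r))
```

```text
[ 0.67954304 -0.32641768  0.14450844] [-1.633e+02  9.370e+01 -3.300e+01 -1.999e-01 -8.600e-03  8.580e-02]
[ 0.69375156 -0.33371707  0.16053427] [-1.653e+02  1.095e+02 -4.900e+01 -3.498e-01 -1.510e-02  8.520e-02]
[ 0.70885462 -0.34503467  0.16542521] [-1.707e+02  1.276e+02 -5.390e+01 -4.997e-01 -2.160e-02  8.420e-02]
```

Call:
step_arm --targets "-15 9 -5 -0.02 0 0.01;-40 23 -12 -0.06 0 0.025;-70 40 -18 -0.09 0 0.04;-100 57 -24 -0.13 -0.005 0.06;-130 75 -29 -0.16 -0.007 0.07;-152 88 -32 -0.19 -0.008 0.08;-163 94 -33 -0.2 -0.009 0.086;-163 94 -33 -0.2 -0.009 0.086"

```text
time_s: 20.02
eef_pos: [0.6795, -0.3248, 0.1442]
eef_rot: [0.084, 0.839, 0.535, 0.053]
wrist_force: [0.0, 1.0, -2.7]
opening: 0.197
```

Run:
```python
from h import *
print(ctrl.get_obs()['q'])
snap('scene','c14.png');snap('side','s14.png')
a=cv2.resize(cv2.imread('pics/c14.png')[180:380,280:520],(420,350));b=cv2.resize(cv2.imread('pics/s14.png')[90:220,210:350],(377,350))
cv2.imwrite('pics/m14.png',np.hstack([a,b]))
for O,y,th in [((.60,-.29,.11),-25,.35),((.623,-.305,.105),-25,.5),((.623,-.305,.10),-25,.65),((.623,-.305,.095),-25,.84)]:
    p,r=tool(O,y,th); print(p,rel(p,r))
```

```text
[-0.62018509  0.46935229  1.36230641  0.0404244   1.1141253  -0.19842029]
[ 0.69375156 -0.33371707  0.16053427] [-3.300e+00  2.000e+01 -1.290e+01 -1.512e-01 -8.000e-04  1.600e-03]
[ 0.70885462 -0.34503467  0.17042521] [-7.200e+00  4.010e+01 -1.890e+01 -3.012e-01 -9.000e-04  1.500e-03]
[ 0.69902958 -0.34045317  0.17884685] [-7.200e+00  3.110e+01 -2.930e+01 -4.512e-01 -1.000e-03  1.400e-03]
[ 0.6841656  -0.33352199  0.18827119] [-7.200e+00  1.690e+01 -4.180e+01 -6.412e-01 -1.200e-03  1.300e-03]
```

View pics/m14.png

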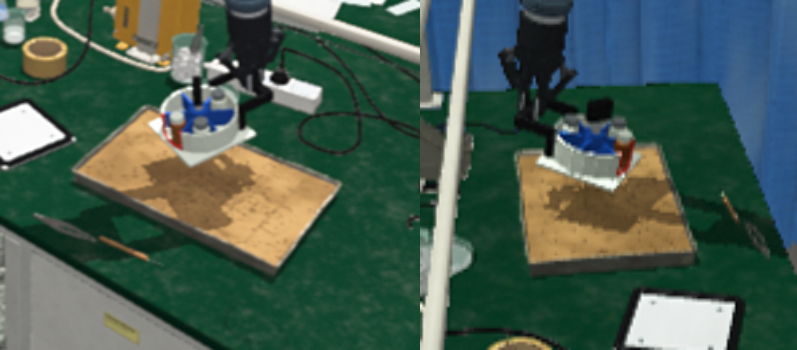

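Run:
```python
from h import *
for O,y,th in [((.60,-.29,.095),-25,.35),((.62,-.30,.083),-25,.5),((.62,-.30,.086),-25,.6),((.62,-.30,.089),-25,.7),((.62,-.30,.092),-25,.8),((.62,-.30,.095),-25,.9)]:
    p,r=tool(O,y,th); print(p,rel(p,r))
```

```text
[ 0.69375156 -0.33371707  0.14553427] [-3.300e+00  1.700e+01  1.800e+00 -1.512e-01 -8.000e-04  1.600e-03]
[ 0.70585462 -0.34003467  0.14842521] [-4.000e+00  3.100e+01  1.700e+00 -3.012e-01 -9.000e-04  1.500e-03]
[ 0.69950605 -0.33707428  0.16055559] [-4.000e+00  2.650e+01 -1.160e+01 -4.012e-01 -1.000e-03  1.500e-03]
[ 0.69236307 -0.33374346  0.17194103] [-3.900e+00  2.100e+01 -2.430e+01 -5.012e-01 -1.100e-03  1.400e-03]
[ 0.68449707 -0.33007548  0.18249775] [-3.900e+00  1.460e+01 -3.640e+01 -6.012e-01 -1.100e-03  1.400e-03]
[ 0.67598664 -0.326107    0.19215025] [-3.900e+00  7.300e+00 -4.770e+01 -7.012e-01 -1.200e-03  1.300e-03]
```

Call:
step_arm --targets "-3 10 1 -0.08 0 0;-3 17 2 -0.15 0 0;-4 24 2 -0.23 0 0;-4 31 2 -0.3 0 0;-4 29 -5 -0.35 0 0;-4 26.5 -12 -0.4 0 0;-4 24 -18 -0.45 0 0;-4 21 -24 -0.5 0 0"

```text
time_s: 21.12
eef_pos: [0.6925, -0.3332, 0.1721]
eef_rot: [0.289, 0.791, 0.506, 0.185]
wrist_force: [-0.3, 1.1, -2.8]
opening: 0.193
```

Run:
```python
from h import *
snap('scene','c15.png');snap('side','s15.png')
a=cv2.resize(cv2.imread('pics/c15.png')[180:380,280:520],(420,350));b=cv2.resize(cv2.imread('pics/s15.png')[90:220,210:350],(377,350))
cv2.imwrite('pics/m15.png',np.hstack([a,b]))
for O,y,th in [((.62,-.30,.092),-25,.8),((.62,-.30,.095),-25,.9)]:
    p,r=tool(O,y,th); print(p,rel(p,r))
```

```text
[ 0.68449707 -0.33007548  0.18249775] [-7.000e-01  1.800e+00 -1.360e+01 -1.024e-01 -2.400e-03  1.400e-03]
[ 0.67598664 -0.326107    0.19215025] [-7.000e-01  8.000e-01 -2.710e+01 -2.024e-01 -2.500e-03  1.300e-03]
```

View pics/m15.png

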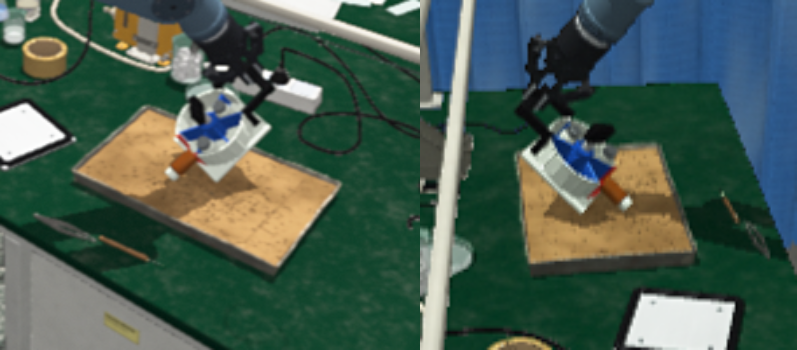

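Call:
step_arm --targets "-1 1 -7 -0.05 0 0;-1 1 -14 -0.1 0 0;-1 1 -21 -0.15 0 0;-1 1 -27 -0.2 0 0;-1 1 -27 -0.2 0 0;-1 1 -27 -0.2 0 0"

```text
time_s: 21.98
eef_pos: [0.6777, -0.3287, 0.1939]
eef_rot: [0.367, 0.759, 0.485, 0.234]
wrist_force: [-0.9, -0.3, -2.7]
opening: 0.199
```

Run:
```python
from h import *
snap('scene','c16.png');snap('side','s16.png')
a=cv2.resize(cv2.imread('pics/c16.png')[180:380,280:520],(420,350));b=cv2.resize(cv2.imread('pics/s16.png')[90:220,210:350],(377,350))
cv2.imwrite('pics/m16.png',np.hstack([a,b]))
```

```text
(no output)
```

View pics/m16.png

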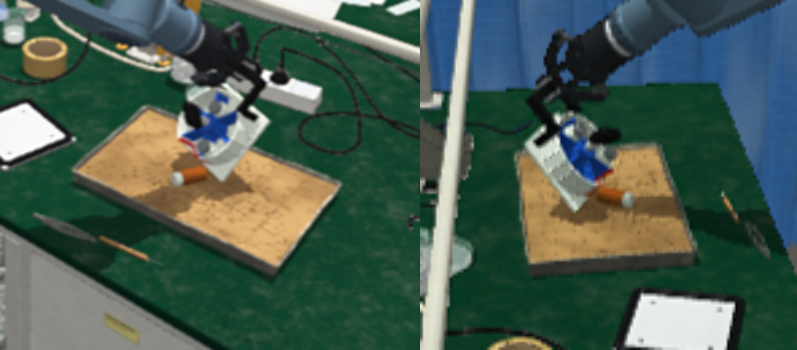

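Run:
```python
from h import *
for O,th in [((.63,-.305,.115),.9),((.635,-.307,.14),.9)]:
    p,r=tool(O,-25,th); print(p,rel(p,r))
```

```text
[ 0.68598664 -0.331107    0.21215025] [ 1.50e+00  1.94e+01 -4.70e+00  3.00e-04 -1.10e-03  1.70e-03]
[ 0.69098664 -0.333107    0.23715025] [ 1.80e+00  4.23e+01 -1.60e+01  3.00e-04 -1.10e-03  1.70e-03]
```

Call:
step_arm --targets "1 10 -2 0 0 0;1 19 -5 0 0 0;1 30 -10 0 0 0;1 42 -16 0 0 0;1 42 -16 0 0 0"

```text
time_s: 22.7
eef_pos: [0.6907, -0.3344, 0.2385]
eef_rot: [0.368, 0.758, 0.484, 0.234]
wrist_force: [-0.4, 0.1, -2.8]
opening: 0.196
```

Run:
```python
from h import *
snap('scene','c17.png');snap('side','s17.png')
a=cv2.resize(cv2.imread('pics/c17.png')[180:380,280:520],(420,350));b=cv2.resize(cv2.imread('pics/s17.png')[90:220,210:350],(377,350))
cv2.imwrite('pics/m17.png',np.hstack([a,b]))
for O,yaw,th in [((.58,-.28,.12),-25,.3),((.54,-.1,.12),-5,0),((.4856,.304,.07),13,0)]:
    p,r=tool(O,yaw,th); print(p,rel(p,r))
```

```text
[ 0.67592342 -0.32472983  0.1653011 ] [ 2.200e+00 -6.540e+01  3.120e+01  5.995e-01 -6.000e-04  1.300e-03]
[ 0.65406429 -0.10997933  0.132     ] [ 1.877e+02 -1.600e+02 -3.440e+01  8.901e-01  1.566e-01 -3.237e-01]
[0.59716537 0.3297569  0.082     ] [ 5.626e+02 -3.464e+02 -1.889e+02  8.655e-01  2.976e-01 -6.158e-01]
```

View pics/m17.png

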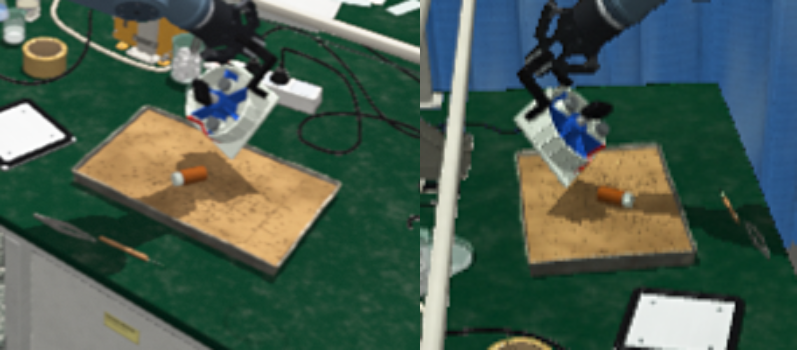

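Call:
step_arm --targets "0 -8 4 0.07 0 0;1 -16 8 0.15 0 0;1 -25 12 0.23 0 0;1 -33 16 0.31 0 0;1 -41 20 0.39 0 0;2 -50 24 0.47 0 0;2 -58 28 0.54 0 0;2 -65 31 0.6 0 0"

```text
time_s: 23.8
eef_pos: [0.6757, -0.3248, 0.1647]
eef_rot: [0.125, 0.834, 0.532, 0.08]
wrist_force: [0.8, -0.5, -3.0]
opening: 0.196
```

Run:
```python
from h import *
for O,yaw,th in [((.53,-.15,.12),-15,0),((.4856,.304,.09),13,0)]:
    p,r=tool(O,yaw,th); print(p,rel(p,r))
```

```text
[ 0.64059851 -0.17963478  0.132     ] [ 1.168e+02 -9.850e+01  4.100e+00  2.961e-01  2.550e-02 -1.721e-01]
[0.59716537 0.3297569  0.102     ] [ 5.604e+02 -3.503e+02 -4.150e+01  2.860e-01  9.810e-02 -6.571e-01]
```

Call:
step_arm --targets "8 -7 0 0.03 0 -0.012;25 -21 0 0.07 0.005 -0.035;45 -38 1 0.12 0.01 -0.065;65 -55 2 0.17 0.014 -0.095;85 -72 3 0.22 0.02 -0.125;102 -86 4 0.26 0.022 -0.15;113 -95 4 0.285 0.025 -0.165;117 -98.5 4 0.296 0.0255 -0.172"

```text
time_s: 24.8
eef_pos: [0.641, -0.179, 0.1329]
eef_rot: [0.001, 0.793, 0.609, 0.0]
wrist_force: [-0.5, 0.9, -2.2]
opening: 0.199
```

Run:
```python
from h import *
for O,yaw,th in [((.50,.1,.1),0,0),((.4856,.304,.05),13,0)]:
    p,r=tool(O,yaw,th); print(p,rel(p,r))
snap('side','s18.png');b=cv2.resize(cv2.imread('pics/s18.png')[80:260,210:390],(540,540));cv2.imwrite('pics/m18.png',b)
```

```text
[0.6145 0.1    0.112 ] [ 2.627e+02 -9.760e+01  2.040e+01  2.500e-03  1.400e-03 -2.608e-01]
[0.59716537 0.3297569  0.062     ] [ 4.803e+02 -1.737e+02  6.990e+01  2.300e-03  1.700e-03 -4.877e-01]
```

View pics/m18.png

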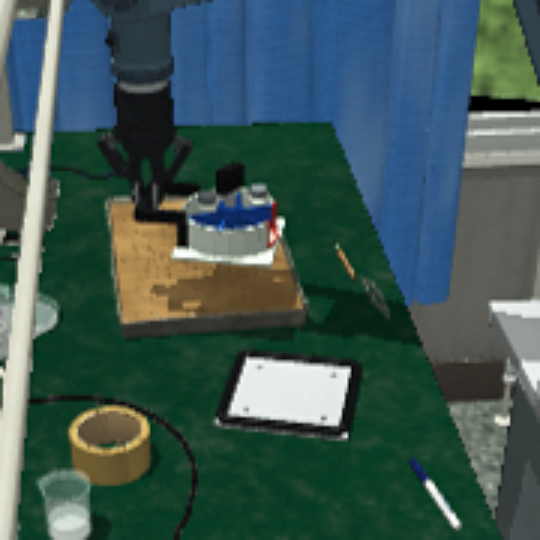

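Call:
step_arm --targets "12 -5 0 0 0 -0.01;40 -15 2 0 0 -0.04;78 -29 5 0 0 -0.08;118 -44 9 0 0 -0.12;158 -59 12 0 0 -0.16;198 -74 15 0 0 -0.2;240 -89 18 0 0 -0.24;280 -104 20 0 0 -0.28"

```text
time_s: 25.85
eef_pos: [0.6129, 0.119, 0.1128]
eef_rot: [0.002, 0.7, 0.714, 0.001]
wrist_force: [0.4, 0.0, -2.9]
opening: 0.193
```

Run:
```python
from h import *
for O,yaw,th in [((.4856,.304,.06),13,0)]:
    p,r=tool(O,yaw,th); print(p,rel(p,r))
```

```text
[0.59716537 0.3297569  0.072     ] [ 2.111e+02 -1.190e+01  4.040e+01  3.600e-03  2.300e-03 -2.079e-01]
```

Call:
step_arm --targets "15 -1 0 0 0 -0.015;45 -3 0 0 0 -0.045;85 -5 0 0 0 -0.085;125 -7 0 0 0 -0.125;160 -9 5 0 0 -0.16;190 -11 20 0 0 -0.19;207 -12 34 0 0 -0.205;211 -12 40 0 0 -0.208"

```text
time_s: 26.85
eef_pos: [0.5968, 0.3281, 0.0706]
eef_rot: [0.001, 0.623, 0.782, -0.001]
wrist_force: [0.2, -0.3, -3.1]
opening: 0.193
```

Run:
```python
from h import *
for O,yaw,th in [((.4856,.304,.0),13,0)]:
    p,r=tool(O,yaw,th); print(p,rel(p,r))
snap('side','s19.png');snap('wrist','w19.png')
a=cv2.resize(cv2.imread('pics/w19.png'),(480,360));b=cv2.resize(cv2.imread('pics/s19.png')[190:290,235:325],(324,360),interpolation=cv2.INTER_CUBIC);cv2.imwrite('pics/m19.png',np.hstack([a,b]))
```

```text
[0.59716537 0.3297569  0.012     ] [ 1.70e+00  7.00e-01  5.86e+01  5.00e-04  3.10e-03 -5.00e-04]
```

View pics/m19.png

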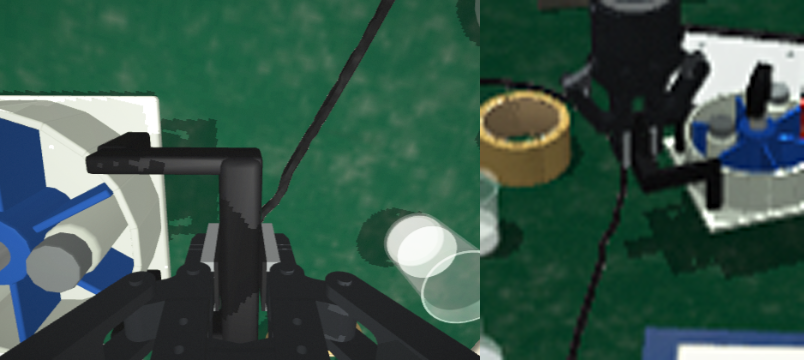

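Call:
step_arm --targets "0 0 15 0 0 0;0 0 30 0 0 0;0 0 42 0 0 0;0 0 50 0 0 0;0 0 55 0 0 0;0 0 57 0 0 0;0 0 57 0 0 0"

```text
time_s: 27.82
eef_pos: [0.5978, 0.3282, 0.0153]
eef_rot: [0.002, 0.623, 0.782, 0.0]
wrist_force: [-0.7, 0.9, -2.3]
opening: 0.194
```

Run:
```python
from h import *
o=ctrl.get_obs();print(o['eef_pos'],o['wrist_force'],o['torque'])
snap('side','s20.png')
b=cv2.resize(cv2.imread('pics/s20.png')[190:290,235:355],(720,600),interpolation=cv2.INTER_CUBIC);cv2.imwrite('pics/m20.png',b)
```

```text
[0.59784854 0.3281938  0.01526183] [-0.65379631  0.89464208 -2.31574539] [ 0.0333748  -0.23174636  0.00682125]
```

View pics/m20.png

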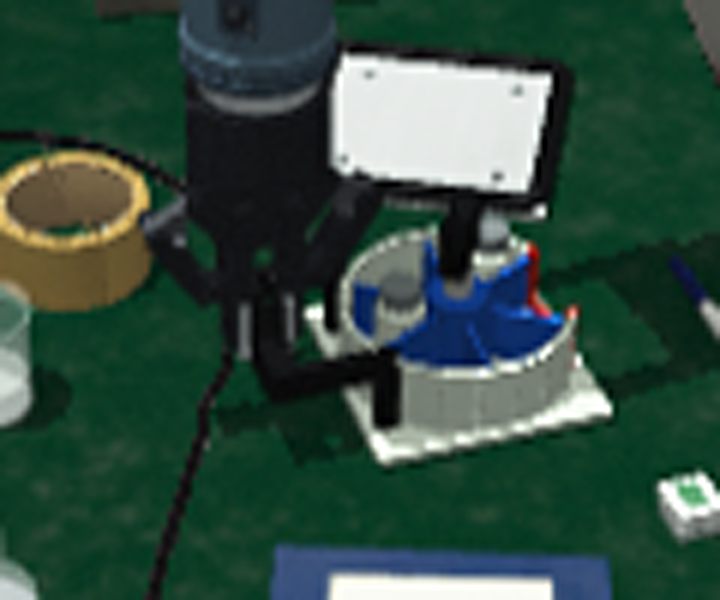

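Call:
step_arm --targets "0 0 2 0 0 0;0 0 3.5 0 0 0;0 0 3.5 0 0 0"

```text
time_s: 28.25
eef_pos: [0.5978, 0.3281, 0.0118]
eef_rot: [0.002, 0.623, 0.782, 0.0]
wrist_force: [0.6, -0.1, -0.5]
opening: 0.196
```

Call:
step_arm --targets "0 0 1 0 0 0;0 0 1 0 0 0"

```text
time_s: 28.5
eef_pos: [0.598, 0.3282, 0.0116]
eef_rot: [0.002, 0.623, 0.782, 0.0]
wrist_force: [-1.0, -0.7, 6.0]
opening: 0.192
```

Call:
step_arm --targets "0 0 0 0 0 0;0 0 0 0 0 0;0 0 0 0 0 0;0 0 -15 0 0 0;0 0 -50 0 0 0;0 0 -100 0 0 0;0 0 -150 0 0 0;0 0 -190 0 0 0" --grip 40

```text
time_s: 29.5
eef_pos: [0.5978, 0.3287, 0.2045]
eef_rot: [0.003, 0.623, 0.782, 0.002]
wrist_force: [0.5, -0.4, 0.2]
opening: 0.401
```

Run:
```python
from h import *
o=ctrl.get_obs();print(o['eef_pos'],o['wrist_force'])
snap('side','s21.png');snap('wrist','w21.png')
a=cv2.resize(cv2.imread('pics/w21.png'),(400,300));b=cv2.resize(cv2.imread('pics/s21.png')[110:300,200:390],(400,400),interpolation=cv2.INTER_CUBIC);a=np.vstack([a,np.zeros((100,400,3),np.uint8)]);cv2.imwrite('pics/m21.png',np.hstack([a,b]))
c=load('s21')
for uv in [(300,170),(310,145)]: pass
# amber segmentation in tray
im=cv2.imread('pics/c17.png')
```

```text
[0.59779056 0.32871088 0.20453673] [ 0.49020088 -0.42034635  0.21880478]
```

View pics/m21.png

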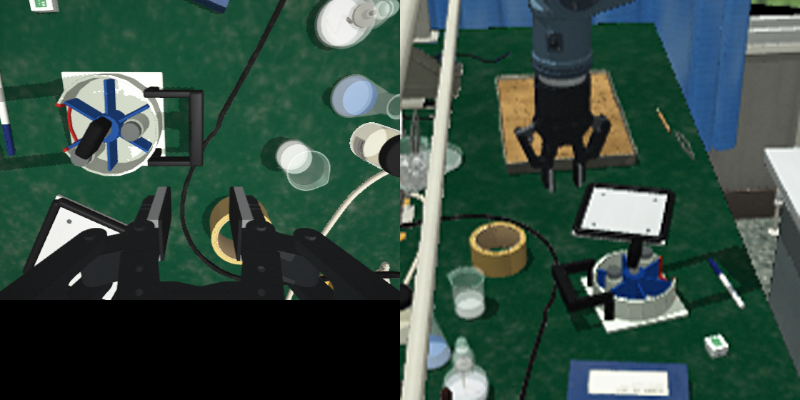

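Run:
```python
from h import *
c=snap('scene','c22.png')
b=cv2.resize(cv2.imread('pics/c22.png')[180:380,220:520],(780,520),interpolation=cv2.INTER_CUBIC);cv2.imwrite('pics/m22.png',b)
b=cv2.resize(cv2.imread('pics/w21.png')[70:270,60:300],(720,600),interpolation=cv2.INTER_CUBIC);cv2.imwrite('pics/m21b.png',b)
```

View pics/m22.png

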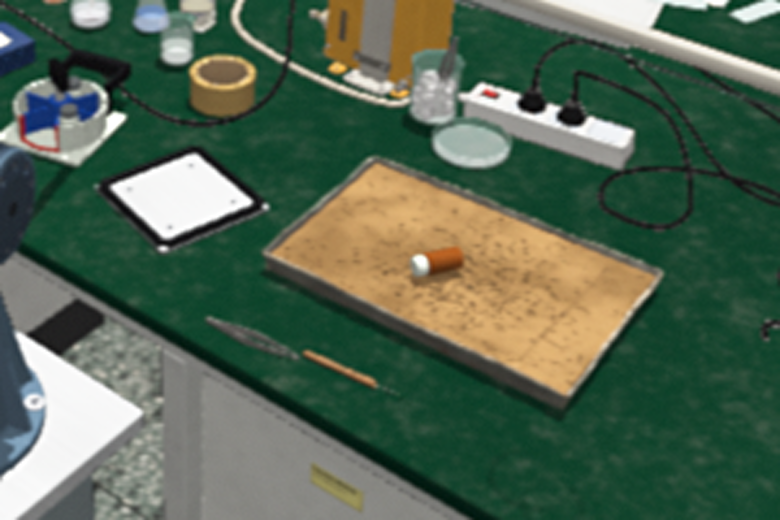

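View pics/m21b.png

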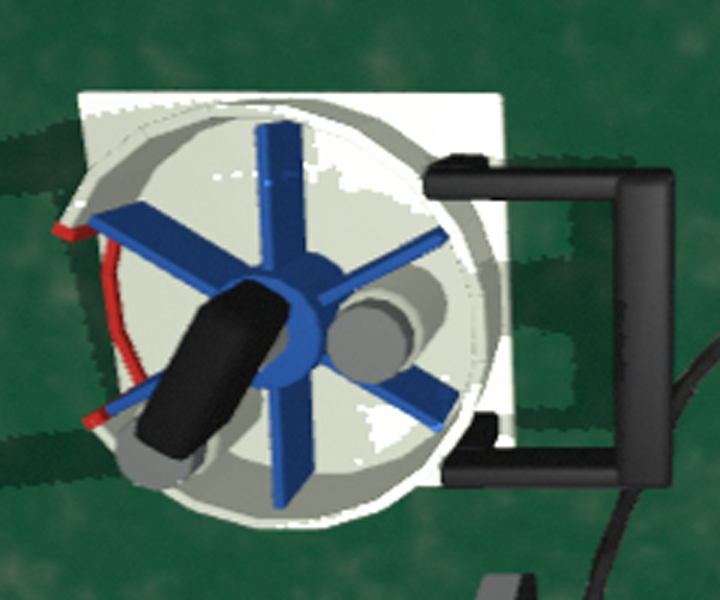

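Run:
```python
from h import *
print(ctrl.get_obs()['time_s']); print(ticket.hand_in())
```

```text
29.65
the job is handed in; nothing more can be done
None
```

The job is done and was handed in at 29.65 s of the 72 s allowed; no verdict was reported.

**What I did**
- I set the carousel home in the cradle by its black bar and turned the wheel about 122° clockwise. The amber vial then stood at the mouth.
- I took the carousel by the bow handle, tipped it to about 0.9 rad over the wax tray, and let the amber vial slide out from about 20 mm above the wax.
- I put the carousel back upright on the bench, where it had stood at the start, and drew the arm clear.

**Last checks**
- **Amber vial:** the scene picture shows it lying near the middle of the tray.
- **Carousel:** it stands upright on the bench, and the wrist picture shows both white vials still in their pockets.
- **Tape roll:** it shows no visible movement in the pictures; I did not measure it.
- **Robot:** it touches nothing, and the wrist force reads about 0.7 N or less.

**What disagreed**
- **Fingertip height:** the fingertips sat about 25–30 mm higher than the reported tool position implied. My first grasp of the black bar closed on nothing just above it. I corrected the height from the pictures and the second grasp held.
- **Vial at the mouth:** after the turn it stood about 6 mm off the middle, within the 14 mm allowed, so I left it there.

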